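Change over the heating blocks of a mini dry bath

ROBOT

A 6-joint arm with a two-finger parallel gripper is mounted at the origin on a cart in front of the work surface, level with it; the furniture and walls round the work are solid. World frame = base frame: x ahead of the robot, y to its left, z up, the work surface at z = 0. Lengths are in m, angles in degrees, forces in N, time in s.
With the tool pointing down it reaches from about 0.3 to 0.75 m from the base axis. Payload 8.5 kg.
Tool frame: the origin (TCP) lies at the very end of the fingers, on their centre line; the grasp point (between the pads) lies 19 mm behind it (env.grip_depth is the z of the grasp point in the tool frame, in m); z points along the fingers, y is the direction in which the jaws open and shut (so a half turn about z gives the same grasp; the last joint's range is limited). The gripper opens to 85 mm and grips with 20 to 120 N. Pads are 22 mm wide; open, the fingers measure 114 mm over their backs; the gripper's body (76 mm by 85 mm) begins 54 mm behind the grasp point. The pads swing forward as they close: fully open they stand 13 mm farther back than shut.
Start: joints at [-80.289, 21.807, 74.336, -0, 83.858, -12.336], TCP at [0.206, -0.51, 0.231] pointing down, gripper open.
Joint ranges: [-178.18, 178.18], [-50.72, 133.34], [12.68, 142.11], [-81.47, 261.47], [9.98, 163.14], [-165.26, 165.26]. Speed limits (degrees/s): [136.94, 136.94, 180, 180, 180, 180].

INTERFACE

Orientations are given as a 3x3 rotation matrix whose columns are the frame's x, y, z axes.
In Python, from rig import env gives the robot as it stands.
- The arm moves only by the tool apply_moves, never from a script. Its argument "plan" is a list of rows, each an object of numbers: "tx", "ty", "tz": the shift along the world's x, y, z in mm; "rx", "ry", "rz": the turn, a rotation vector about the world's x, y, z in rad; "jaw": the opening, from -1 (shut) to 1 (fully open). A call has 1 to 12 rows; each row is the pose to reach, as a shift and turn from the pose measured when the call began; what a row does not reach only later rows make up. A row lasts 1/10 s, in which the tool goes at most 50 mm and 8.59 degrees, less where a joint would pass 70% of its speed; a pose out of reach is approached as far as the arm can. A call with a gripper value outside its range is refused whole. The fingers move at their own pace and stop on an object; "grip_force" is the grip in N (left out, the last holds). Time passes only in rows, so rows that repeat a pose let the fingers close. It gives the time, the measured TCP pose, the force and the opening at its end, in the units of the state.
- env.observe(): the state, without advancing time (a new reading comes with each control period).
- env.get_image(name): name is "scene" or "top"; returns a dict with "image" (400x640x3 uint8, red, green, blue), "intrinsics" (3x3 intrinsics, pixels), "world_from_camera" (4x4, takes a point from camera to world coordinates). Camera axes: x right, y up, looking along -z (the intrinsics and any distortion apply to the point x, -y, -z); pixel columns grow to the right and rows downward; lengths in m; the calibration is good to about 2 mm. A picture is of the moment at which its call begins. There is no depth.
- env.close_job(): hands the job in, once; it reports no verdict.
The state is a dict: "time_s": time; "q": joint angles; "qvel": joint speeds; "joint_efforts": joint torques, N m; "position": TCP position; "tool_rot": TCP orientation; "ft_force": force on the tool from outside, world axes, zero at the start; "wrist_torque": the same for the moment, N m; "grip_width": finger opening in m.
Only numpy, scipy, OpenCV 4.12 (cv2) and the standard library are available. Lean on these libraries where they do the work, as an engineer would, in place of code of your own. Each camera call takes 0.05 s, during which the arm holds its last target.

TASK

Change over the dry bath for warming control vials: the block with the one wide well comes out of the case and goes on the heater's plate, the nine-well block from the heater goes on the finned cooling plate, and the four-well block, which has cooled there, goes back into the case, with the case's clear lid slid fully shut again. Every block ends upright and flat, within the rim or pins of its plate or on the floor of the case. The nine-well block is still hot, so it must never be put down on the bench, on the rubber mat or in the case; either of the cold blocks may wait on the empty mat.

Things in the scene. Friction and masses are not known exactly. Their poses are not given: they have to be found in the camera images.
- block_nine_wells: Heating block, a plain aluminium cuboid 40 x 40 mm and 44 mm high (about 0.16 kg) with nine small wells (3 by 3, 7.5 mm) open in its top face. Origin: centre of its underside, z up, x and y square to its side faces. At the start it stands on the heater's plate and counts as hot. All three blocks have the same outer size and differ only in their wells; the wells stay empty.
- block_four_wells: Heating block, a plain aluminium cuboid 40 x 40 mm and 44 mm high (about 0.16 kg) with four medium wells (2 by 2, 12.5 mm) open in its top face. Origin: centre of its underside, z up, x and y square to its side faces. At the start it stands on the cooling plate, cold. All three blocks have the same outer size and differ only in their wells; the wells stay empty.
- block_one_well: Heating block, a plain aluminium cuboid 40 x 40 mm and 44 mm high (about 0.16 kg) with one wide well (27 mm) open in its top face. Origin: centre of its underside, z up, x and y square to its side faces. At the start it stands on the floor of the case under the clear lid, cold. All three blocks have the same outer size and differ only in their wells; the wells stay empty.
- heater: Mini dry bath, fixed: white housing 100 mm wide (y), from x = -66 to +47 mm, sloping panel with dark display towards its -x. Origin on the bench under the centre of its square aluminium hot plate, whose top is 50 mm above the bench. A dark rim round the plate stands 6 mm above it (to 56 mm) and leaves 62 x 62 mm clear inside, square to x and y.
- cooler: Passive cooling plate, fixed: aluminium plate 90 x 90 mm on fins and rubber feet. Origin on the bench under its centre; the plate's top is 34 mm above the bench. Eight short steel pins (5 mm thick, 6 mm high, to 40 mm), two along each side, leave 60 x 60 mm clear between them, square to x and y.
- mat: Empty black ribbed rubber mat, 92 x 92 mm, fixed, its top 4 mm above the bench: a free spot on which a cold block may wait. Origin on the bench under its centre.
- case: Grey case, fixed, 74 mm (its x) by 116 mm (its y), walls to 60 mm (at +y 51.5), under a sliding lid. Origin on the bench under its centre; floor 8 mm above the bench. Inside 104 mm along y; 64 along x, but 58 between foam strips up to 20 mm above the bench. A block in it has 32 mm of finger room at each end along y: grip it by the faces that look along the case's y.
- lid (a joint): Travel in m of the case's clear lid (4 mm thick, top 56.5 mm above the bench) along the case's +y: 0 fully shut, 0.102 fully open at the end stop (the inside is then clear but for its last 1 mm; the lid overhangs the +y end, which faces the robot). Starts shut or up to 10 mm ajar. About 1 N of friction; stays where it is left; cannot be lifted off.
- lid_grip (a point): Centre of the grey finger bar on the lid: 40 mm long along the case's x, 10 mm thick along its y, 15 mm high, from 56.5 to 71.5 mm above the bench (this point is at 64 mm; when shut it lies 18 mm towards -y from the case's origin). Pinch or push it along the case's y to slide the lid; it moves with the lid.

How it is judged:
By the outcome, as a careful person would: the job done as asked, in the order asked, and still so for the second after the job is handed in, with the robot touching nothing.
It also fails if it takes over 99 s, if anything falls off the work surface, if the arm or the gripper's body presses on something with over 40 N, if the wrist force passes 120 N, or if a joint passes its speed limit or range.

## Working session

There is one attempt and no reset: what is moved stays moved. The work goes in short steps, Python scripts to look and compute and a tool call to move; the robot and the scene stay as the last step left them, time stands still between calls to the robot, and variables do not carry over. Pictures are saved under pics/ and viewed, and the job is handed in when it is done.

Besides the shell and the picture viewer there is one more tool, called after "Emit:" as name([rows], argument=value, ...), one row to a line, values as JSON. apply_moves: Moves the arm, as the interface text tells. Its arguments: {"type":"object","properties":{"plan":{"type":"array","items":{"type":"object","properties":{"tx":{"type":"number"},"ty":{"type":"number"},"tz":{"type":"number"},"rx":{"type":"number"},"ry":{"type":"number"},"rz":{"type":"number"},"jaw":{"type":"number"}}}},"grip_force":{"type":"number"}},"required":["plan"]}

```bash
ls; mkdir -p pics
python3 - <<'E'
from rig import env
import cv2
print(env.observe(), env.grip_depth)
for n in("scene","top"):
    d=env.get_image(n); cv2.imwrite(f"pics/{n}0.png",d["image"][:,:,::-1]); print(n,d["intrinsics"],d["world_from_camera"],[k for k in d])
E
```

```text
pics
{'time_s': 0.0, 'q': array([-8.02880147e+01,  2.18422816e+01,  7.43871260e+01,  6.60409410e-04,
        8.38599143e+01, -1.23363209e+01]), 'qvel': array([-0.09803774,  0.06503937, -0.01638642, -0.03907791,  0.05257036,
       -0.02004   ]), 'joint_efforts': array([ 1.93846638e-03, -4.48464882e+01, -2.31279320e+01, -6.93859101e-05,
        4.69363615e-03,  9.61460245e-06]), 'position': array([ 0.20640513, -0.50946224,  0.23068573]), 'tool_rot': array([[ 9.26868203e-01,  3.75386829e-01, -2.51693648e-04],
       [ 3.75386755e-01, -9.26866990e-01,  1.53855033e-03],
       [ 3.44264996e-04, -1.52051584e-03, -9.99998785e-01]]), 'ft_force': array([ 0.47832098, -0.30246999, -0.32969626]), 'wrist_torque': array([-0.01052031,  0.05886354, -0.00602407]), 'grip_width': 0.08542811713212559} -0.0187
scene [[517.84417797   0.         328.56787152]
 [  0.         517.84417797 202.54456436]
 [  0.           0.           1.        ]] [[-0.82210093  0.38836045 -0.41632466  0.24067992]
 [-0.56912039 -0.54016453  0.61993892  0.73408122]
 [ 0.01587594  0.74659122  0.66509361  0.64905046]
 [ 0.          0.          0.          1.        ]] ['image', 'intrinsics', 'world_from_camera']
top [[432.11332633   0.         313.55910706]
 [  0.         432.11332633 203.58688525]
 [  0.           0.           1.        ]] [[-0.02858405  0.98791456 -0.15234097  0.43169685]
 [-0.99954141 -0.02672472  0.01423914  0.23245506]
 [ 0.00999579  0.15267813  0.98822542  0.92085328]
 [ 0.          0.          0.          1.        ]] ['image', 'intrinsics', 'world_from_camera']
```

View pics/scene0.png

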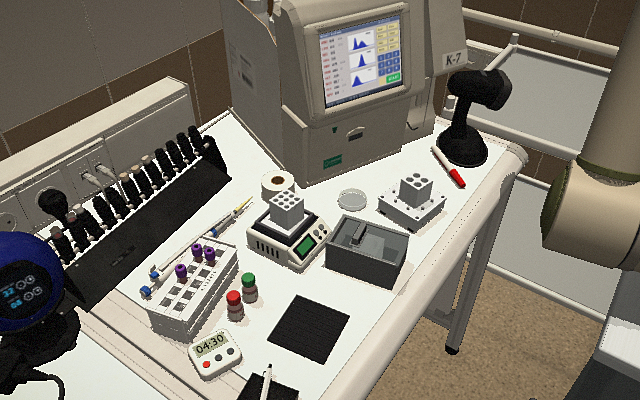

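View pics/top0.png

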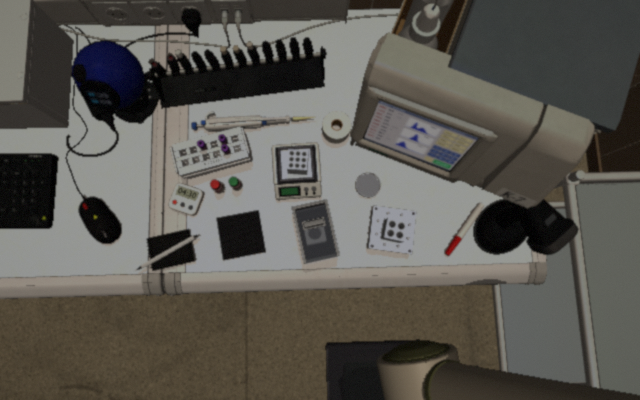

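The scene view shows the heater (with the nine-well block), the cooler (four-well block), the case and the mat. In the top view they're at about (297,165), (393,230), (317,232) and (242,235). Next I'll enlarge crops.

```bash
cat > h.py <<'E'
import numpy as np, cv2
from rig import env
def cam(n):
    d=env.get_image(n); return d
CAL={}
def px2w(d,u,v,z):
    K=d["intrinsics"];T=d["world_from_camera"]
    r=np.array([(u-K[0,2])/K[0,0],-(v-K[1,2])/K[1,1],-1.]);r=T[:3,:3]@r;o=T[:3,3]
    return o+r*(z-o[2])/r[2]
def w2px(d,p):
    K=d["intrinsics"];T=d["world_from_camera"]
    c=T[:3,:3].T@(np.asarray(p)-T[:3,3]); return np.array([K[0,2]+K[0,0]*c[0]/-c[2],K[1,2]-K[1,1]*c[1]/-c[2]])
def crop(d,x0,y0,w,h,s,name):
    im=cv2.resize(np.ascontiguousarray(d["image"][y0:y0+h,x0:x0+w,::-1]),None,fx=s,fy=s,interpolation=cv2.INTER_CUBIC)
    for i in range(x0-x0%10+10,x0+w,10):
        cv2.line(im,((i-x0)*s,0),((i-x0)*s,6 if i%50 else 14),(0,0,255),1)
        if i%20==0: cv2.putText(im,str(i),((i-x0)*s-10,18),0,.35,(0,0,255))
    for j in range(y0-y0%10+10,y0+h,10):
        cv2.line(im,(0,(j-y0)*s),(6,(j-y0)*s),(0,0,255),1)
        if j%20==0: cv2.putText(im,str(j),(8,(j-y0)*s+4),0,.35,(0,0,255))
    cv2.imwrite("pics/"+name,im)
E
python3 - <<'E'
from h import *
d=cam("top"); crop(d,265,135,160,130,5,"t1.png")
E
```

```text
(no output)
```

View pics/t1.png

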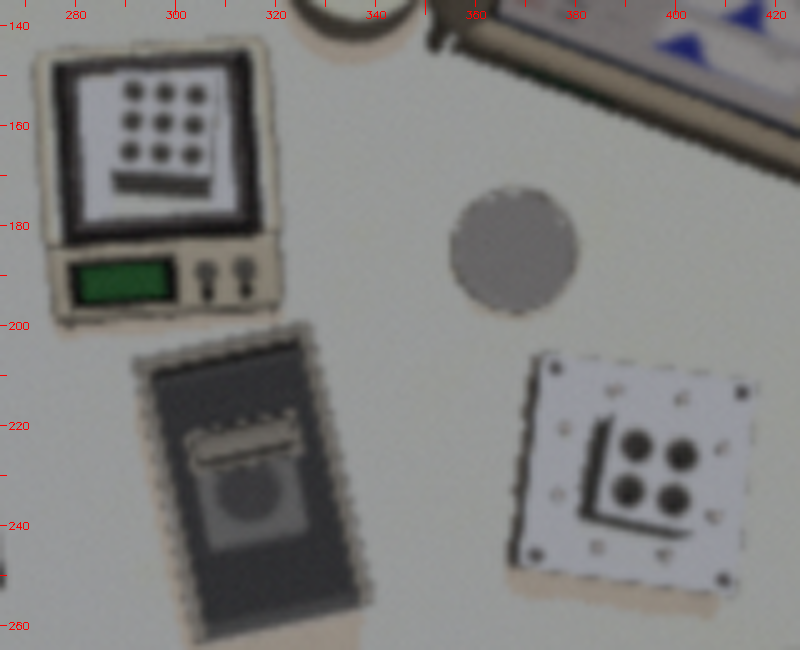

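Top crop: nine-well centre is at about (297,159.5), the four-well wells are centred near (396,229.5), and the wide well under the lid is at about (314.5,233). The lid bar runs from about (303,225) to (325,220).

Run:
```python
from h import *
d=cam("scene"); crop(d,235,165,220,130,3.6 and 3,"s1.png"); crop(d,235,180,110,110,7,"s2.png"); crop(d,320,165,130,130,6,"s3.png")
t=cam("top")
def P(n,z,*uv):
    p=np.array([px2w(t,u,v,z) for u,v in uv]); print(n,p[:,:2].round(4).tolist(),"mean",p.mean(0)[:2].round(4))
    e=np.diff(np.vstack([p,p[:1]]),axis=0); print("  edges",np.linalg.norm(e[:,:2],axis=1).round(4),"ang",np.degrees(np.arctan2(e[:,1],e[:,0])).round(1))
P("nine",.094,(291.8,153),(304.3,154),(303.2,166),(290.6,165.2))
P("four",.078,(392.3,224),(401.3,226),(399.6,235),(390.6,233))
P("one",.052,(314.5,233),(314.5,232.9))
P("heatrim",.056,(275.5,147.5),(315,145),(318,181),(278,184))
P("case",.060,(292,206.5),(327,200),(339,256),(304,262.5))
P("cool",.034,(373,206),(416,211),(411.5,254),(367.5,249))
P("mat",.004,(217,215),(261,210),(266,254),(222,260))
P("bar",.0715,(302,224),(324,219.5))
```

```text
nine [[0.6612, 0.2605], [0.6585, 0.236], [0.6343, 0.2387], [0.6366, 0.2634]] mean [0.6476 0.2497]
  edges [0.0247 0.0244 0.0248 0.0248] ang [-96.2 173.5  84.8  -6.6]
four [[0.5169, 0.0669], [0.5125, 0.0495], [0.4949, 0.0539], [0.4993, 0.0713]] mean [0.5059 0.0604]
  edges [0.018  0.0181 0.018  0.0181] ang [-104.2  166.    75.8  -13.8]
one [[0.5057, 0.2198], [0.5059, 0.2197]] mean [0.5058 0.2198]
  edges [0.0002 0.0002] ang [ -1.7 178.3]
heatrim [[0.6843, 0.2952], [0.6875, 0.2135], [0.6114, 0.2096], [0.6074, 0.2913]] mean [0.6476 0.2524]
  edges [0.0818 0.0762 0.0818 0.077 ] ang [ -87.7 -177.1   92.9    2.9]
case [[0.5596, 0.2636], [0.571, 0.1927], [0.4581, 0.1727], [0.4473, 0.2423]] mean [0.509  0.2178]
  edges [0.0718 0.1147 0.0704 0.1144] ang [ -80.9 -169.9   98.8   10.7]
cool [[0.56, 0.0963], [0.5471, 0.0075], [0.4587, 0.0225], [0.4714, 0.112]] mean [0.5093 0.0596]
  edges [0.0898 0.0896 0.0905 0.0899] ang [-98.3 170.4  81.9 -10. ]
mat [[0.554, 0.4259], [0.5622, 0.3321], [0.4683, 0.3225], [0.4584, 0.4149]] mean [0.5107 0.3738]
  edges [0.0942 0.0944 0.093  0.0962] ang [ -85.  -174.2   96.1    6.6]
bar [[0.5225, 0.2442], [0.5302, 0.2005]] mean [0.5264 0.2223]
  edges [0.0444 0.0444] ang [-80. 100.]
```

View pics/s2.png

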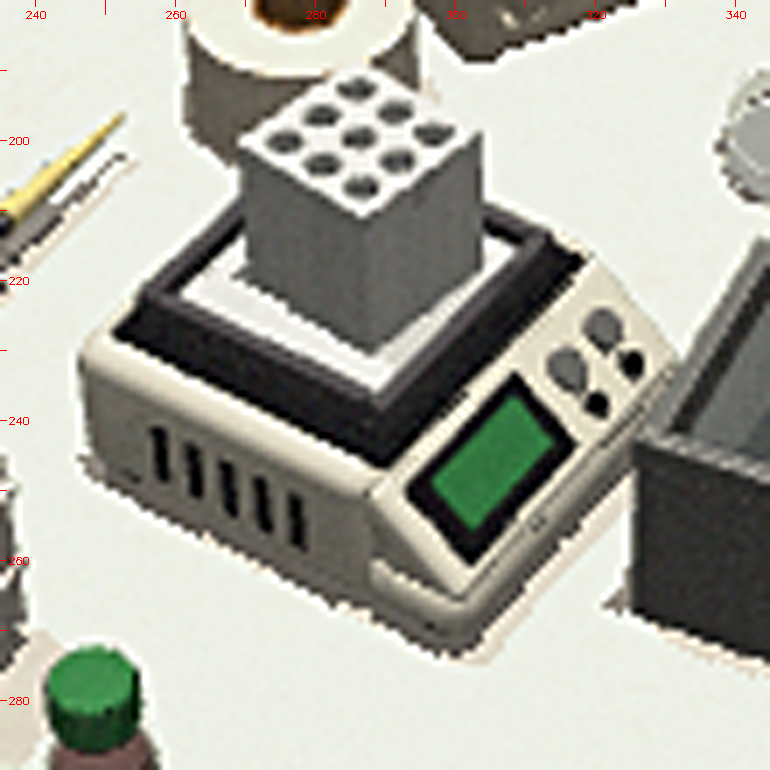

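View pics/s3.png

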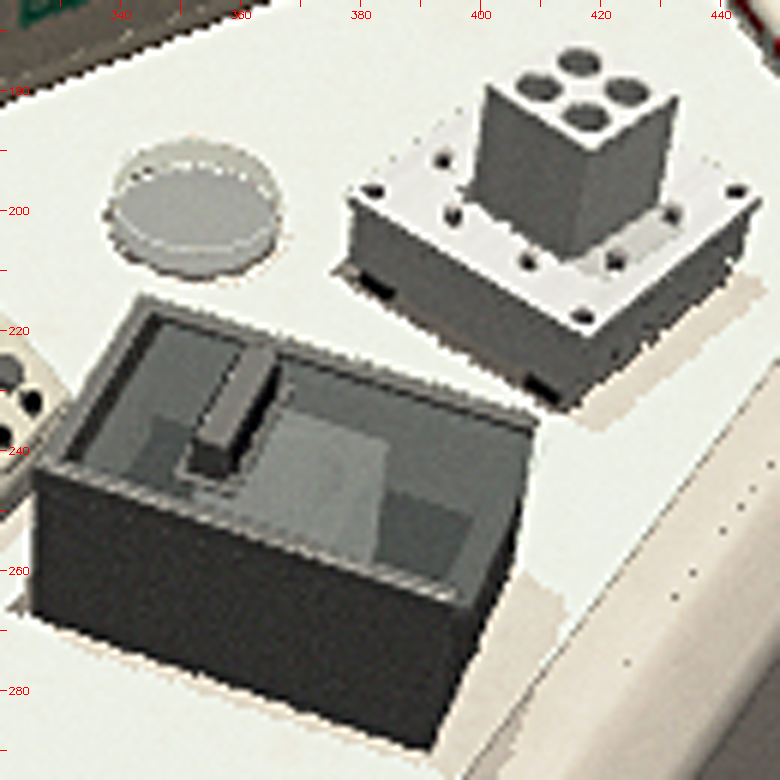

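Run:
```python
from h import *
t=cam("scene")
def P(n,z,*uv,s=1,o=(0,0)):
    p=np.array([px2w(t,u,v,z) for u,v in uv]); print(n,p[:,:2].round(4).tolist(),"mean",p.mean(0)[:2].round(4))
    e=np.diff(np.vstack([p,p[:1]]),axis=0); print("  edges",np.linalg.norm(e[:,:2],axis=1).round(4),"ang",np.degrees(np.arctan2(e[:,1],e[:,0])).round(1))
P("nine",.094,(286,192.7),(297.1,199),(286.6,206.9),(275.7,200.1))
P("four",.078,(416.5,175.3),(424.5,180.3),(417.7,184.5),(409.8,179.5))
P("case",.060,(344.7,214.5),(409.7,234.7),(398,265.8),(325.8,243.3))
P("cool",.034,(378,198),(418,221.3),(447,198.3))
P("rim",.056,(260.7,222.1),(289,236),(309.6,215))
P("bar",.0715,(361.7,222.5),(366.7,224.2),(358.7,238.8),(352.5,237.8))
```

```text
nine [[0.6588, 0.2376], [0.6345, 0.2394], [0.6365, 0.2643], [0.6609, 0.2617]] mean [0.6477 0.2508]
  edges [0.0244 0.025  0.0245 0.0243] ang [175.7  85.4  -6.1 -95. ]
four [[0.513, 0.0513], [0.4951, 0.0556], [0.4994, 0.073], [0.5171, 0.0688]] mean [0.5062 0.0622]
  edges [0.0184 0.0179 0.0181 0.0179] ang [ 166.5   75.9  -13.3 -103.2]
case [[0.5705, 0.194], [0.4595, 0.1728], [0.4427, 0.2418], [0.5581, 0.2667]] mean [0.5077 0.2188]
  edges [0.1129 0.071  0.1181 0.0738] ang [-169.2  103.7   12.2  -80.4]
cool [[0.5601, 0.0985], [0.4729, 0.1108], [0.4579, 0.0259]] mean [0.497  0.0784]
  edges [0.0881 0.0861 0.1253] ang [ 172.  -100.    35.4]
rim [[0.6751, 0.2864], [0.6175, 0.2846], [0.6199, 0.2256]] mean [0.6375 0.2655]
  edges [0.0576 0.059  0.0821] ang [-178.2  -87.7   47.7]
bar [[0.5314, 0.2043], [0.5228, 0.203], [0.5158, 0.2381], [0.5248, 0.2419]] mean [0.5237 0.2218]
  edges [0.0087 0.0358 0.0098 0.0382] ang [-171.2  101.2   22.8  -80.1]
```

Both cameras agree to within about 1.5 mm:

| Item | Position (m) | Yaw |
|---|---|---|
| Nine-well block | (.6477,.2502) | −5.5° |
| Four-well block | (.506,.0613) | −13.7° |
| Case | (.508,.218) | y axis at −169.7° |
| Cooler | (.509,.060) | −9.3° |
| Heater | (.6475,.253) | +2.5° |

The order is four→mat, nine→cooler, lid open, one→heater, four→case, lid shut.

Emit:
apply_moves([
  {"tx": 20, "ty": 45, "tz": 0, "rz": 0.14, "jaw": 0.7},
  {"tx": 35, "ty": 90, "rz": 0.28, "jaw": 0.7},
  {"tx": 50, "ty": 135, "rz": 0.42, "jaw": 0.7},
  {"tx": 65, "ty": 180, "rz": 0.56, "jaw": 0.7},
  {"tx": 80, "ty": 225, "rz": 0.7, "jaw": 0.7},
  {"tx": 95, "ty": 270, "rz": 0.84, "jaw": 0.7},
  {"tx": 105, "ty": 315, "rz": 0.948, "jaw": 0.7},
  {"tx": 115, "ty": 360, "rz": 0.948, "jaw": 0.7},
  {"tx": 140, "ty": 400, "rz": 0.948, "jaw": 0.7},
  {"tx": 165, "ty": 440, "rz": 0.948, "jaw": 0.7},
  {"tx": 190, "ty": 480, "rz": 0.948, "jaw": 0.7},
  {"tx": 220, "ty": 510, "rz": 0.948, "jaw": 0.7},
], grip_force=50)

```text
validation failed for argument at $.pl...
```

Emit:
apply_moves([
  {"tx": 20, "ty": 45, "tz": 0, "rx": 0, "ry": 0, "rz": 0.14, "jaw": 0.7},
  {"tx": 35, "ty": 90, "tz": 0, "rx": 0, "ry": 0, "rz": 0.28, "jaw": 0.7},
  {"tx": 50, "ty": 135, "tz": 0, "rx": 0, "ry": 0, "rz": 0.42, "jaw": 0.7},
  {"tx": 65, "ty": 180, "tz": 0, "rx": 0, "ry": 0, "rz": 0.56, "jaw": 0.7},
  {"tx": 80, "ty": 225, "tz": 0, "rx": 0, "ry": 0, "rz": 0.7, "jaw": 0.7},
  {"tx": 95, "ty": 270, "tz": 0, "rx": 0, "ry": 0, "rz": 0.84, "jaw": 0.7},
  {"tx": 105, "ty": 315, "tz": 0, "rx": 0, "ry": 0, "rz": 0.948, "jaw": 0.7},
  {"tx": 115, "ty": 360, "tz": 0, "rx": 0, "ry": 0, "rz": 0.948, "jaw": 0.7},
  {"tx": 140, "ty": 400, "tz": 0, "rx": 0, "ry": 0, "rz": 0.948, "jaw": 0.7},
  {"tx": 165, "ty": 440, "tz": 0, "rx": 0, "ry": 0, "rz": 0.948, "jaw": 0.7},
  {"tx": 190, "ty": 480, "tz": 0, "rx": 0, "ry": 0, "rz": 0.948, "jaw": 0.7},
  {"tx": 220, "ty": 510, "tz": 0, "rx": 0, "ry": 0, "rz": 0.948, "jaw": 0.7},
], grip_force=50)

```text
time_s: 1.5
position: [0.4267, 0.0029, 0.2314]
tool_rot: [[0.235, 0.972, 0.0], [0.972, -0.235, 0.0], [0.0, 0.0, -1.0]]
ft_force: [1.3, -1.1, 0.4]
grip_width: 0.0726
```

Emit:
apply_moves([
  {"tx": 40, "ty": 29, "tz": 0, "rx": 0, "ry": 0, "rz": 0, "jaw": 0.7},
  {"tx": 79, "ty": 58, "tz": 0, "rx": 0, "ry": 0, "rz": 0, "jaw": 0.7},
  {"tx": 79, "ty": 58, "tz": -40, "rx": 0, "ry": 0, "rz": 0, "jaw": 0.7},
  {"tx": 79, "ty": 58, "tz": -80, "rx": 0, "ry": 0, "rz": 0, "jaw": 0.7},
  {"tx": 79, "ty": 58, "tz": -115, "rx": 0, "ry": 0, "rz": 0, "jaw": 0.7},
  {"tx": 79, "ty": 58, "tz": -145, "rx": 0, "ry": 0, "rz": 0, "jaw": 0.7},
  {"tx": 79, "ty": 58, "tz": -165, "rx": 0, "ry": 0, "rz": 0, "jaw": 0.7},
  {"tx": 79, "ty": 58, "tz": -180, "rx": 0, "ry": 0, "rz": 0, "jaw": 0.7},
  {"tx": 79, "ty": 58, "tz": -187, "rx": 0, "ry": 0, "rz": 0, "jaw": 0.7},
  {"tx": 79, "ty": 58, "tz": -187, "rx": 0, "ry": 0, "rz": 0, "jaw": 0.7},
])

```text
time_s: 2.5
position: [0.5055, 0.0609, 0.0439]
tool_rot: [[0.234, 0.972, -0.001], [0.972, -0.234, 0.0], [-0.0, -0.001, -1.0]]
ft_force: [-0.9, 0.0, -0.3]
grip_width: 0.0726
```

Run:
```python
from h import *
d=cam("scene"); crop(d,340,120,130,130,6,"s4.png")
```

```text
(no output)
```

View pics/s4.png

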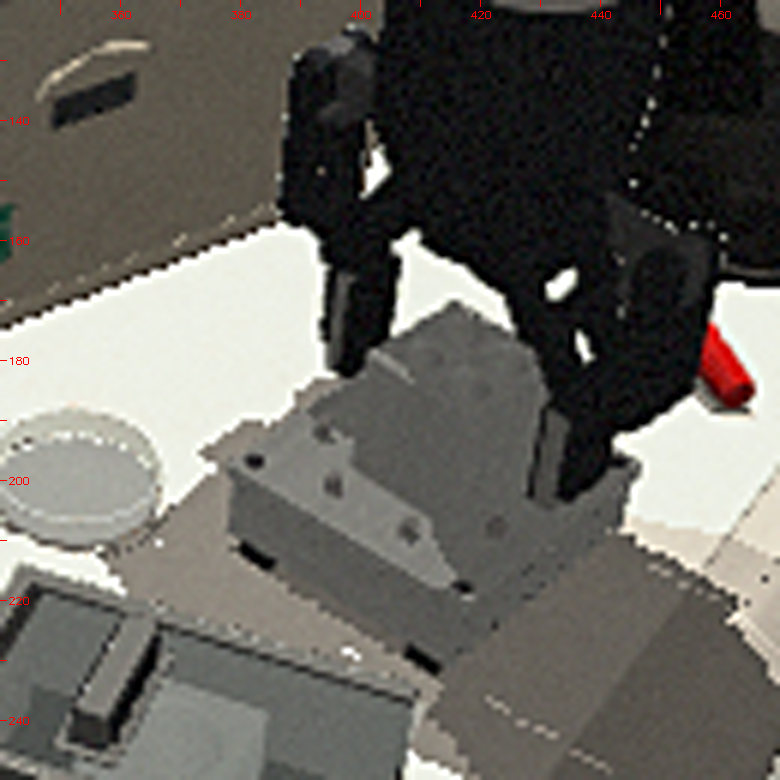

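The fingers straddle the block, with tips at about (398,180) and (433,203). Closing and lifting.

Emit:
apply_moves([
  {"tx": 0, "ty": 0, "tz": 0, "rx": 0, "ry": 0, "rz": 0, "jaw": -1},
  {"tx": 0, "ty": 0, "tz": 0, "rx": 0, "ry": 0, "rz": 0, "jaw": -1},
  {"tx": 0, "ty": 0, "tz": 0, "rx": 0, "ry": 0, "rz": 0, "jaw": -1},
  {"tx": 0, "ty": 0, "tz": 0, "rx": 0, "ry": 0, "rz": 0, "jaw": -1},
  {"tx": 0, "ty": 0, "tz": 0, "rx": 0, "ry": 0, "rz": 0, "jaw": -1},
  {"tx": 0, "ty": 0, "tz": 5, "rx": 0, "ry": 0, "rz": 0, "jaw": -1},
  {"tx": 0, "ty": 0, "tz": 20, "rx": 0, "ry": 0, "rz": 0, "jaw": -1},
  {"tx": 0, "ty": 0, "tz": 50, "rx": 0, "ry": 0, "rz": 0, "jaw": -1},
  {"tx": 0, "ty": 0, "tz": 90, "rx": 0, "ry": 0, "rz": 0, "jaw": -1},
], grip_force=50)

```text
time_s: 3.45
position: [0.5048, 0.0609, 0.1347]
tool_rot: [[0.235, 0.972, -0.004], [0.972, -0.235, 0.001], [-0.0, -0.004, -1.0]]
ft_force: [0.6, -0.1, -0.9]
grip_width: 0.0394
```

Emit:
apply_moves([
  {"tx": 0, "ty": 30, "tz": 15, "rx": 0, "ry": 0, "rz": 0, "jaw": -1},
  {"tx": 2, "ty": 75, "tz": 20, "rx": 0, "ry": 0, "rz": 0.1, "jaw": -1},
  {"tx": 4, "ty": 120, "tz": 20, "rx": 0, "ry": 0, "rz": 0.2, "jaw": -1},
  {"tx": 6, "ty": 165, "tz": 20, "rx": 0, "ry": 0, "rz": 0.3, "jaw": -1},
  {"tx": 6, "ty": 210, "tz": 20, "rx": 0, "ry": 0, "rz": 0.417, "jaw": -1},
  {"tx": 6, "ty": 255, "tz": 20, "rx": 0, "ry": 0, "rz": 0.417, "jaw": -1},
  {"tx": 6, "ty": 295, "tz": 0, "rx": 0, "ry": 0, "rz": 0.417, "jaw": -1},
  {"tx": 6, "ty": 313, "tz": -20, "rx": 0, "ry": 0, "rz": 0.417, "jaw": -1},
  {"tx": 6, "ty": 313, "tz": -55, "rx": 0, "ry": 0, "rz": 0.417, "jaw": -1},
  {"tx": 6, "ty": 313, "tz": -85, "rx": 0, "ry": 0, "rz": 0.417, "jaw": -1},
  {"tx": 6, "ty": 313, "tz": -105, "rx": 0, "ry": 0, "rz": 0.417, "jaw": -1},
  {"tx": 6, "ty": 313, "tz": -112, "rx": 0, "ry": 0, "rz": 0.417, "jaw": -1},
])

```text
time_s: 4.65
position: [0.5096, 0.3734, 0.0205]
tool_rot: [[-0.179, 0.984, -0.008], [0.984, 0.179, -0.003], [-0.002, -0.008, -1.0]]
ft_force: [0.3, -0.8, -0.7]
grip_width: 0.0395
```

Emit:
apply_moves([
  {"tx": 0, "ty": 0, "tz": -3, "rx": 0, "ry": 0, "rz": 0, "jaw": -1},
  {"tx": 0, "ty": 0, "tz": -5, "rx": 0, "ry": 0, "rz": 0, "jaw": -1},
  {"tx": 0, "ty": 0, "tz": -6, "rx": 0, "ry": 0, "rz": 0, "jaw": -1},
  {"tx": 0, "ty": 0, "tz": -6.5, "rx": 0, "ry": 0, "rz": 0, "jaw": -1},
  {"tx": 0, "ty": 0, "tz": -6.5, "rx": 0, "ry": 0, "rz": 0, "jaw": -1},
])

```text
time_s: 5.15
position: [0.5099, 0.3735, 0.0157]
tool_rot: [[-0.179, 0.984, -0.006], [0.984, 0.179, -0.002], [-0.001, -0.006, -1.0]]
ft_force: [-2.9, -2.0, 5.3]
grip_width: 0.0393
```

Run:
```python
from h import *
print(env.observe()["ft_force"],env.observe()["position"])
d=cam("scene"); crop(d,245,255,130,110,6,"s5.png")
```

```text
[-2.93938242 -1.99464954  5.29109539] [0.50990513 0.37350634 0.01572563]
```

View pics/s5.png

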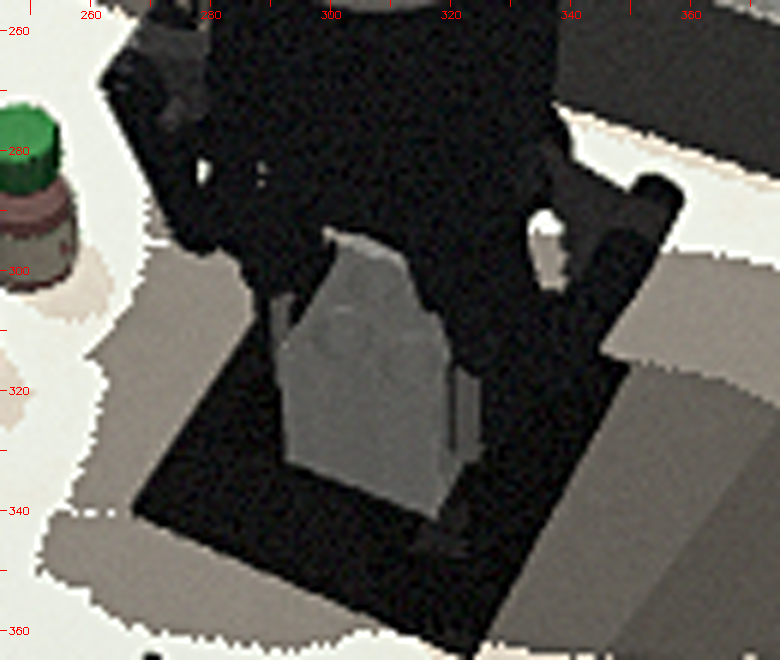

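The block stands flat on the mat (5 N contact, base at about (293..318, 332..341)). Release, lift and go to the nine-well block.

Emit:
apply_moves([
  {"tx": 0, "ty": 0, "tz": 0, "rx": 0, "ry": 0, "rz": 0, "jaw": 0.7},
  {"tx": 0, "ty": 0, "tz": 0, "rx": 0, "ry": 0, "rz": 0, "jaw": 0.7},
  {"tx": 0, "ty": 0, "tz": 0, "rx": 0, "ry": 0, "rz": 0, "jaw": 0.7},
  {"tx": 0, "ty": 0, "tz": 20, "rx": 0, "ry": 0, "rz": 0, "jaw": 0.7},
  {"tx": 0, "ty": 0, "tz": 65, "rx": 0, "ry": 0, "rz": 0, "jaw": 0.7},
  {"tx": 0, "ty": 0, "tz": 110, "rx": 0, "ry": 0, "rz": 0, "jaw": 0.7},
  {"tx": 25, "ty": -22, "tz": 135, "rx": 0, "ry": 0, "rz": -0.1, "jaw": 0.7},
  {"tx": 60, "ty": -54, "tz": 135, "rx": 0, "ry": 0, "rz": -0.2, "jaw": 0.7},
  {"tx": 95, "ty": -86, "tz": 135, "rx": 0, "ry": 0, "rz": -0.276, "jaw": 0.7},
  {"tx": 125, "ty": -112, "tz": 135, "rx": 0, "ry": 0, "rz": -0.276, "jaw": 0.7},
  {"tx": 138, "ty": -123, "tz": 135, "rx": 0, "ry": 0, "rz": -0.276, "jaw": 0.7},
  {"tx": 138, "ty": -123, "tz": 120, "rx": 0, "ry": 0, "rz": -0.276, "jaw": 0.7},
])

```text
time_s: 6.4
position: [0.6503, 0.2487, 0.137]
tool_rot: [[0.098, 0.995, -0.002], [0.995, -0.098, 0.0], [-0.0, -0.002, -1.0]]
ft_force: [-0.8, 0.1, 0.9]
grip_width: 0.0726
```

Run:
```python
from h import *
d=cam("scene"); cv2.imwrite("pics/s6.png",d["image"][:,:,::-1])
```

```text
(no output)
```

View pics/s6.png

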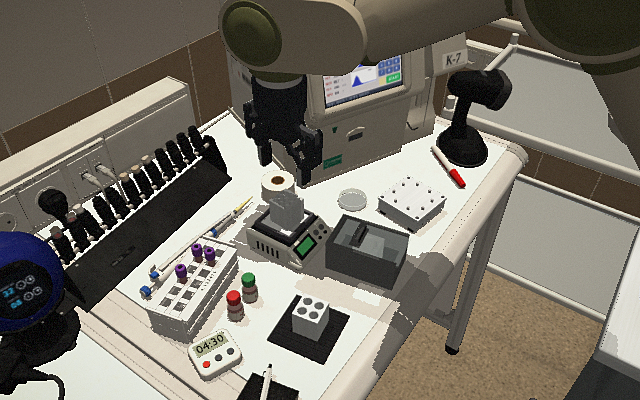

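The four-well block stands upright on the mat at (310,315), and the gripper is above the heater block. Descending.

Emit:
apply_moves([
  {"tx": -2.5, "ty": 1.5, "tz": -10, "rx": 0, "ry": 0, "rz": 0, "jaw": 0.7},
  {"tx": -2.5, "ty": 1.5, "tz": -35, "rx": 0, "ry": 0, "rz": 0, "jaw": 0.7},
  {"tx": -2.5, "ty": 1.5, "tz": -58, "rx": 0, "ry": 0, "rz": 0, "jaw": 0.7},
  {"tx": -2.5, "ty": 1.5, "tz": -72, "rx": 0, "ry": 0, "rz": 0, "jaw": 0.7},
  {"tx": -2.5, "ty": 1.5, "tz": -77, "rx": 0, "ry": 0, "rz": 0, "jaw": 0.7},
  {"tx": -2.5, "ty": 1.5, "tz": -77, "rx": 0, "ry": 0, "rz": 0, "jaw": 0.7},
])

```text
time_s: 7.05
position: [0.6452, 0.2515, 0.0559]
tool_rot: [[0.096, 0.995, -0.01], [0.995, -0.096, -0.001], [-0.002, -0.009, -1.0]]
ft_force: [0.1, 0.3, 0.6]
grip_width: 0.0725
```

Run:
```python
from h import *
d=cam("scene"); crop(d,235,150,110,110,6,"s7.png")
```

```text
(no output)
```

View pics/s7.png

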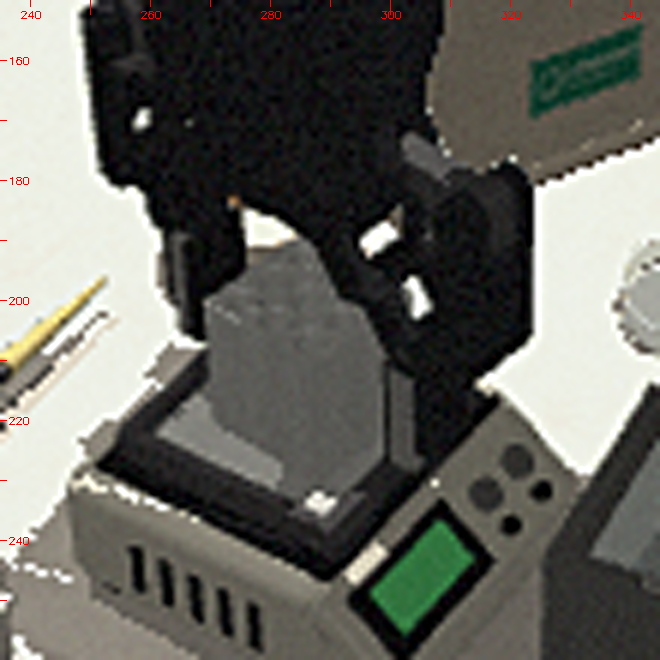

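Emit:
apply_moves([
  {"tx": 1, "ty": -0.5, "tz": 3.5, "rx": 0, "ry": 0, "rz": 0, "jaw": 0.7},
  {"tx": 1, "ty": -0.5, "tz": 3.5, "rx": 0, "ry": 0, "rz": 0, "jaw": 0.7},
])

```text
time_s: 7.3
position: [0.6474, 0.2511, 0.0621]
tool_rot: [[0.097, 0.995, -0.005], [0.995, -0.097, -0.0], [-0.001, -0.005, -1.0]]
ft_force: [-0.4, 0.4, 0.7]
grip_width: 0.0729
```

Emit:
apply_moves([
  {"tx": 0, "ty": 0, "tz": -1.5, "rx": 0, "ry": 0, "rz": 0, "jaw": -1},
  {"tx": 0, "ty": 0, "tz": -1.5, "rx": 0, "ry": 0, "rz": 0, "jaw": -1},
  {"tx": 0, "ty": 0, "tz": -1.5, "rx": 0, "ry": 0, "rz": 0, "jaw": -1},
  {"tx": 0, "ty": 0, "tz": -1.5, "rx": 0, "ry": 0, "rz": 0, "jaw": -1},
  {"tx": 0, "ty": 0, "tz": -1.5, "rx": 0, "ry": 0, "rz": 0, "jaw": -1},
])

```text
time_s: 7.8
position: [0.6477, 0.2511, 0.0611]
tool_rot: [[0.097, 0.995, -0.004], [0.995, -0.097, 0.0], [-0.0, -0.004, -1.0]]
ft_force: [-0.5, -0.4, 4.5]
grip_width: 0.0394
```

Emit:
apply_moves([
  {"tx": 0, "ty": 0, "tz": 5, "rx": 0, "ry": 0, "rz": 0, "jaw": -1},
  {"tx": 0, "ty": 0, "tz": 25, "rx": 0, "ry": 0, "rz": 0, "jaw": -1},
  {"tx": 0, "ty": 0, "tz": 60, "rx": 0, "ry": 0, "rz": 0, "jaw": -1},
  {"tx": -15, "ty": -20, "tz": 90, "rx": 0, "ry": 0, "rz": -0.066, "jaw": -1},
  {"tx": -40, "ty": -55, "tz": 90, "rx": 0, "ry": 0, "rz": -0.066, "jaw": -1},
  {"tx": -66, "ty": -91, "tz": 90, "rx": 0, "ry": 0, "rz": -0.066, "jaw": -1},
  {"tx": -92, "ty": -127, "tz": 90, "rx": 0, "ry": 0, "rz": -0.066, "jaw": -1},
  {"tx": -118, "ty": -163, "tz": 90, "rx": 0, "ry": 0, "rz": -0.066, "jaw": -1},
  {"tx": -138.5, "ty": -190.5, "tz": 80, "rx": 0, "ry": 0, "rz": -0.066, "jaw": -1},
  {"tx": -138.5, "ty": -190.5, "tz": 50, "rx": 0, "ry": 0, "rz": -0.066, "jaw": -1},
  {"tx": -138.5, "ty": -190.5, "tz": 20, "rx": 0, "ry": 0, "rz": -0.066, "jaw": -1},
  {"tx": -138.5, "ty": -190.5, "tz": 5, "rx": 0, "ry": 0, "rz": -0.066, "jaw": -1},
])

```text
time_s: 9.0
position: [0.5078, 0.0605, 0.064]
tool_rot: [[0.163, 0.987, -0.008], [0.987, -0.163, 0.001], [-0.0, -0.008, -1.0]]
ft_force: [-0.1, -0.8, -1.2]
grip_width: 0.0391
```

Run:
```python
from h import *
print(env.observe()["position"])
d=cam("scene"); crop(d,340,120,130,130,6,"s8.png")
```

```text
[0.50782157 0.06047516 0.06395469]
```

View pics/s8.png

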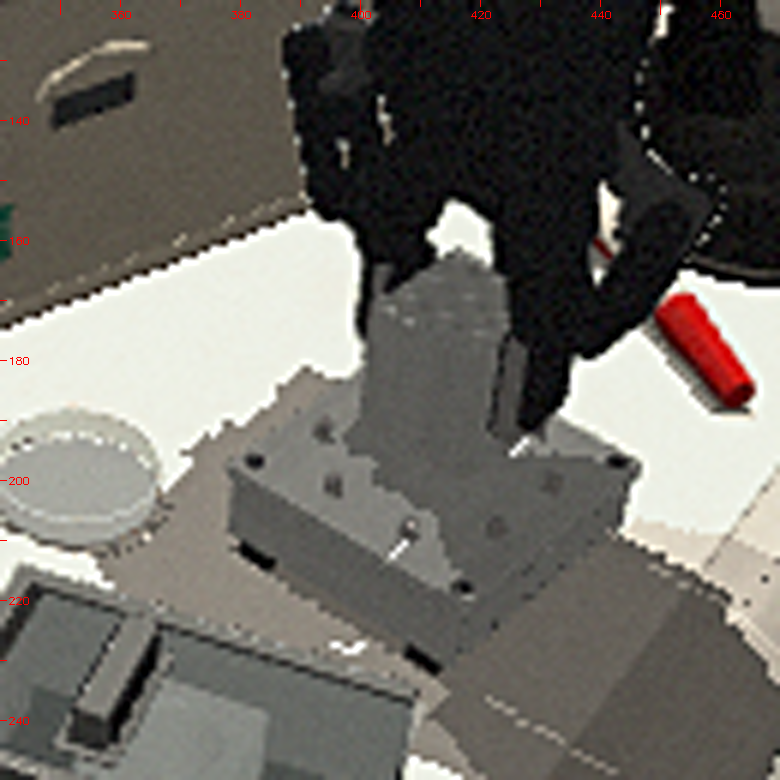

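The block is held above the cooler, centred between the pins. Lowering.

Emit:
apply_moves([
  {"tx": 1, "ty": 0, "tz": -8, "rx": 0, "ry": 0, "rz": 0, "jaw": -1},
  {"tx": 1, "ty": 0, "tz": -14, "rx": 0, "ry": 0, "rz": 0, "jaw": -1},
  {"tx": 1, "ty": 0, "tz": -17, "rx": 0, "ry": 0, "rz": 0, "jaw": -1},
  {"tx": 1, "ty": 0, "tz": -18.5, "rx": 0, "ry": 0, "rz": 0, "jaw": -1},
  {"tx": 1, "ty": 0, "tz": -19, "rx": 0, "ry": 0, "rz": 0, "jaw": -1},
  {"tx": 1, "ty": 0, "tz": -19, "rx": 0, "ry": 0, "rz": 0, "jaw": -1},
])

```text
time_s: 9.65
position: [0.5083, 0.0607, 0.0451]
tool_rot: [[0.162, 0.987, -0.009], [0.987, -0.162, 0.001], [-0.001, -0.009, -1.0]]
ft_force: [-5.2, -0.3, 10.9]
grip_width: 0.0394
```

Contact at 11 N. Release, lift, look.

Emit:
apply_moves([
  {"tx": 0, "ty": 0, "tz": 0.5, "rx": 0, "ry": 0, "rz": 0, "jaw": 0.7},
  {"tx": 0, "ty": 0, "tz": 0.5, "rx": 0, "ry": 0, "rz": 0, "jaw": 0.7},
  {"tx": 0, "ty": 0, "tz": 0.5, "rx": 0, "ry": 0, "rz": 0, "jaw": 0.7},
  {"tx": 0, "ty": 0, "tz": 20, "rx": 0, "ry": 0, "rz": 0, "jaw": 0.7},
  {"tx": 0, "ty": 0, "tz": 60, "rx": 0, "ry": 0, "rz": 0, "jaw": 0.7},
  {"tx": 0, "ty": 0, "tz": 100, "rx": 0, "ry": 0, "rz": 0, "jaw": 0.7},
  {"tx": 0, "ty": 40, "tz": 115, "rx": 0, "ry": 0, "rz": 0.1, "jaw": 0.3},
  {"tx": 0, "ty": 85, "tz": 115, "rx": 0, "ry": 0, "rz": 0.2, "jaw": 0},
  {"tx": 0, "ty": 125, "tz": 115, "rx": 0, "ry": 0, "rz": 0.342, "jaw": -0.2},
  {"tx": 0, "ty": 125, "tz": 115, "rx": 0, "ry": 0, "rz": 0.342, "jaw": -0.2},
])

```text
time_s: 10.65
position: [0.5077, 0.1895, 0.1601]
tool_rot: [[-0.186, 0.982, -0.008], [0.983, 0.186, -0.001], [0.0, -0.009, -1.0]]
ft_force: [-0.3, -0.2, -0.4]
grip_width: 0.034
```

Run:
```python
from h import *
d=cam("scene"); crop(d,235,120,230,190,3,"s9.png")
```

```text
(no output)
```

View pics/s9.png

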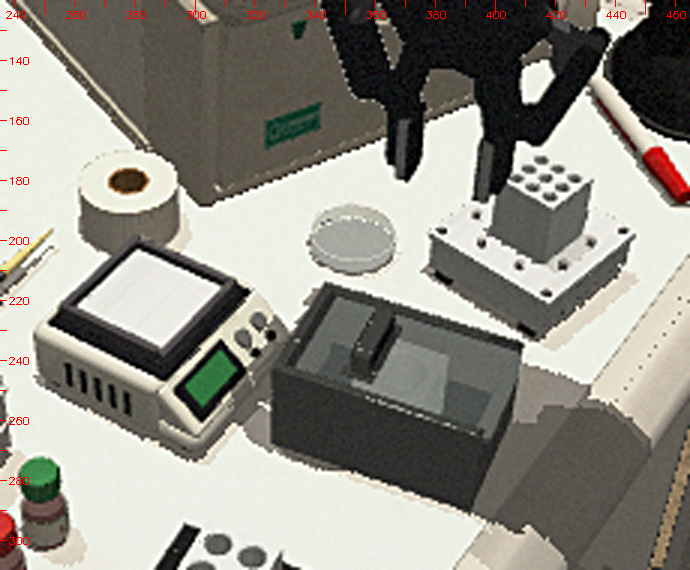

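The nine-well block stands upright between the cooler's pins at about (415,190), and the heater is empty. Next I'll pinch the lid bar.

Emit:
apply_moves([
  {"tx": 10, "ty": 20, "tz": 0, "rx": 0, "ry": 0, "rz": 0, "jaw": -0.2},
  {"tx": 17, "ty": 32.5, "tz": -20, "rx": 0, "ry": 0, "rz": 0, "jaw": -0.2},
  {"tx": 17, "ty": 32.5, "tz": -50, "rx": 0, "ry": 0, "rz": 0, "jaw": -0.2},
  {"tx": 17, "ty": 32.5, "tz": -72, "rx": 0, "ry": 0, "rz": 0, "jaw": -0.2},
  {"tx": 17, "ty": 32.5, "tz": -85, "rx": 0, "ry": 0, "rz": 0, "jaw": -0.2},
  {"tx": 17, "ty": 32.5, "tz": -92, "rx": 0, "ry": 0, "rz": 0, "jaw": -0.2},
  {"tx": 17, "ty": 32.5, "tz": -96, "rx": 0, "ry": 0, "rz": 0, "jaw": -0.2},
  {"tx": 17, "ty": 32.5, "tz": -98, "rx": 0, "ry": 0, "rz": 0, "jaw": -0.2},
  {"tx": 17, "ty": 32.5, "tz": -98, "rx": 0, "ry": 0, "rz": 0, "jaw": -0.2},
])

```text
time_s: 11.6
position: [0.5252, 0.2198, 0.0623]
tool_rot: [[-0.181, 0.983, -0.008], [0.983, 0.181, -0.002], [-0.001, -0.009, -1.0]]
ft_force: [0.4, -0.9, -0.0]
grip_width: 0.0341
```

Run:
```python
from h import *
d=cam("scene"); crop(d,310,165,120,120,6,"s10.png")
```

```text
(no output)
```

View pics/s10.png

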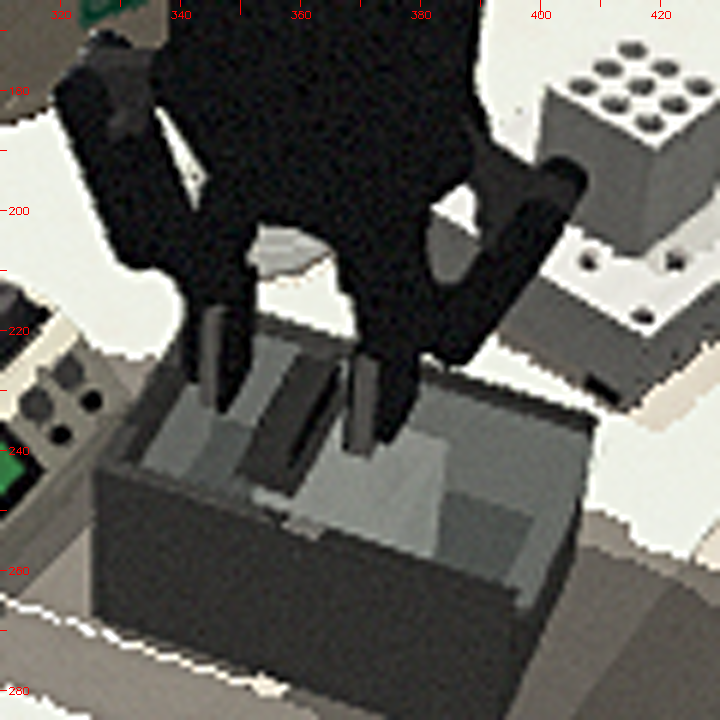

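The jaws straddle the bar. Pinch, then slide it towards the robot.

Emit:
apply_moves([
  {"tx": 0, "ty": 0, "tz": 0, "rx": 0, "ry": 0, "rz": 0, "jaw": -1},
  {"tx": 0, "ty": 0, "tz": 0, "rx": 0, "ry": 0, "rz": 0, "jaw": -1},
  {"tx": 0, "ty": 0, "tz": 0, "rx": 0, "ry": 0, "rz": 0, "jaw": -1},
  {"tx": 0, "ty": 0, "tz": 0, "rx": 0, "ry": 0, "rz": 0, "jaw": -1},
  {"tx": -10, "ty": -2, "tz": 0, "rx": 0, "ry": 0, "rz": 0, "jaw": -1},
  {"tx": -25, "ty": -4.5, "tz": 0, "rx": 0, "ry": 0, "rz": 0, "jaw": -1},
  {"tx": -45, "ty": -8, "tz": 0, "rx": 0, "ry": 0, "rz": 0, "jaw": -1},
  {"tx": -65, "ty": -12, "tz": 0, "rx": 0, "ry": 0, "rz": 0, "jaw": -1},
  {"tx": -80, "ty": -14.5, "tz": 0, "rx": 0, "ry": 0, "rz": 0, "jaw": -1},
  {"tx": -90, "ty": -16.5, "tz": 0, "rx": 0, "ry": 0, "rz": 0, "jaw": -1},
  {"tx": -97, "ty": -17.5, "tz": 0, "rx": 0, "ry": 0, "rz": 0, "jaw": -1},
  {"tx": -99, "ty": -18, "tz": 0, "rx": 0, "ry": 0, "rz": 0, "jaw": -1},
], grip_force=30)

```text
time_s: 12.85
position: [0.4276, 0.2011, 0.0631]
tool_rot: [[-0.182, 0.983, -0.002], [0.983, 0.182, -0.003], [-0.003, -0.003, -1.0]]
ft_force: [11.9, -5.2, -2.4]
grip_width: 0.0086
```

Emit:
apply_moves([
  {"tx": -2, "ty": 0, "tz": 0, "rx": 0, "ry": 0, "rz": 0, "jaw": -1},
  {"tx": -3, "ty": 0, "tz": 0, "rx": 0, "ry": 0, "rz": 0, "jaw": -1},
  {"tx": -3, "ty": 0, "tz": 0, "rx": 0, "ry": 0, "rz": 0, "jaw": -1},
])

```text
time_s: 13.15
position: [0.4275, 0.201, 0.0632]
tool_rot: [[-0.182, 0.983, 0.005], [0.983, 0.182, -0.003], [-0.004, 0.004, -1.0]]
ft_force: [14.2, -0.6, -10.5]
grip_width: 0.0089
```

Run:
```python
from h import *
d=cam("scene"); crop(d,310,165,130,130,6,"s11.png")
```

```text
(no output)
```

View pics/s11.png

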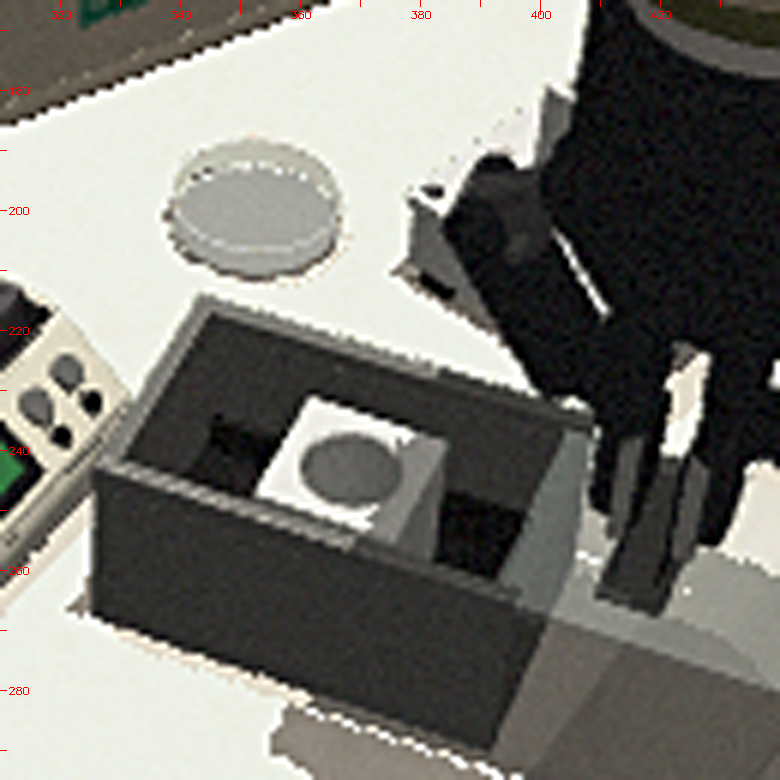

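The lid is fully open at its stop and the one-well block is exposed at about (368,243). Release the bar and lift clear to measure.

Emit:
apply_moves([
  {"tx": 1, "ty": 0, "tz": 0, "rx": 0, "ry": 0, "rz": 0, "jaw": -0.3},
  {"tx": 1, "ty": 0, "tz": 0, "rx": 0, "ry": 0, "rz": 0, "jaw": -0.3},
  {"tx": 1, "ty": 0, "tz": 0, "rx": 0, "ry": 0, "rz": 0, "jaw": -0.3},
  {"tx": 0, "ty": 0, "tz": 30, "rx": 0, "ry": 0, "rz": 0, "jaw": 0},
  {"tx": 0, "ty": 0, "tz": 70, "rx": 0, "ry": 0, "rz": 0, "jaw": 0.3},
  {"tx": 0, "ty": 0, "tz": 110, "rx": 0, "ry": 0, "rz": 0, "jaw": 0.35},
  {"tx": 0, "ty": 0, "tz": 110, "rx": 0, "ry": 0, "rz": 0, "jaw": 0.35},
])

```text
time_s: 13.9
position: [0.4291, 0.2015, 0.1777]
tool_rot: [[-0.182, 0.983, 0.013], [0.983, 0.182, -0.001], [-0.003, 0.013, -1.0]]
ft_force: [0.2, 0.1, -1.1]
grip_width: 0.058
```

Run:
```python
from h import *
d=cam("scene"); crop(d,315,200,100,100,7,"s12.png"); crop(d,235,185,100,80,7,"s13.png")
d=cam("top"); crop(d,260,135,120,130,5,"t12.png")
```

```text
(no output)
```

View pics/s12.png

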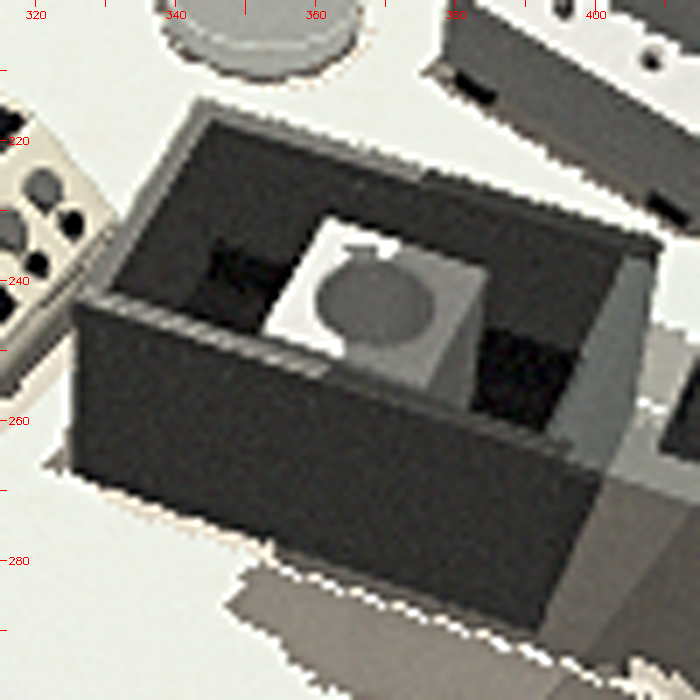

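View pics/s13.png

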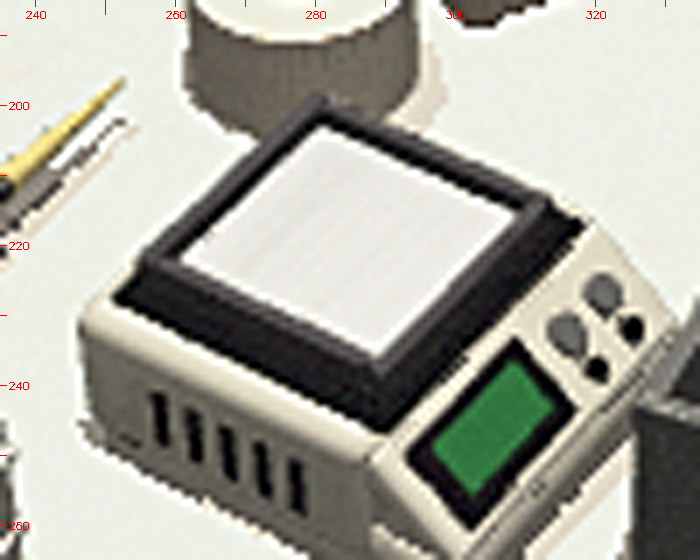

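View pics/t12.png

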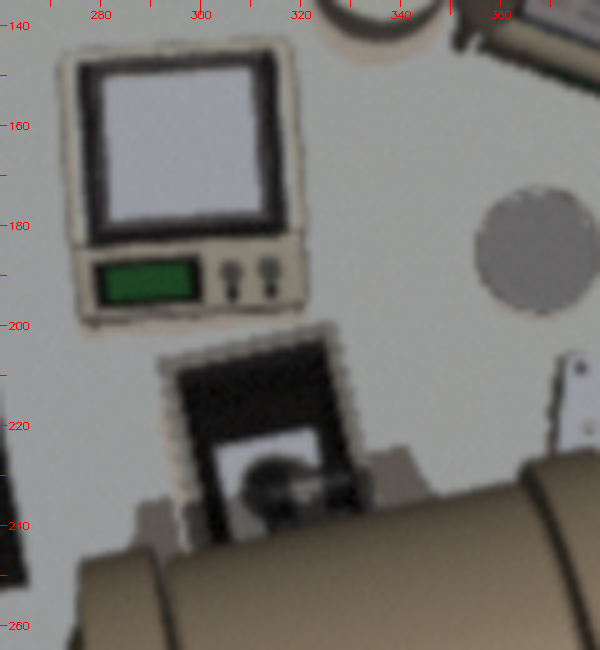

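Run:
```python
from h import *
s=cam("scene");tp=cam("top")
def P(t,n,z,*uv):
    p=np.array([px2w(t,u,v,z) for u,v in uv]); print(n,p[:,:2].round(4).tolist(),"mean",p.mean(0)[:2].round(4))
    e=np.diff(np.vstack([p,p[:1]]),axis=0); print("  edges",np.linalg.norm(e[:,:2],axis=1).round(4),"ang",np.degrees(np.arctan2(e[:,1],e[:,0])).round(1))
P(s,"one",.052,(362.1,230.9),(384.7,238.6),(376.4,255.4),(352.6,247.6))
P(s,"well",.052,(368.4,243),(368.4,243))
P(s,"rim",.056,(280.4,198.6),(312.9,213.6),(289.3,239.3),(255.7,221.4))
P(tp,"plate",.052,(280.5,150),(311.5,148.5),(314,176.5),(281.5,179.5))
P(tp,"rimo",.056,(275.5,147.5),(315,145),(318,181),(278,184))
```

```text
one [[0.5302, 0.2029], [0.4912, 0.1966], [0.4834, 0.2359], [0.5226, 0.2434]] mean [0.5068 0.2197]
  edges [0.0395 0.0401 0.0399 0.0413] ang [-170.8  101.3   10.9  -79.4]
well [[0.5075, 0.2203], [0.5075, 0.2203]] mean [0.5075 0.2203]
  edges [0. 0.] ang [0. 0.]
rim [[0.6855, 0.2216], [0.6174, 0.2196], [0.6126, 0.2901], [0.6829, 0.2899]] mean [0.6496 0.2553]
  edges [0.0682 0.0707 0.0703 0.0684] ang [-178.4   93.9   -0.2  -87.8]
plate [[0.6798, 0.2852], [0.6814, 0.2209], [0.6219, 0.2174], [0.6174, 0.2842]] mean [0.6501 0.2519]
  edges [0.0643 0.0596 0.067  0.0625] ang [ -88.6 -176.7   93.9    0.9]
rimo [[0.6843, 0.2952], [0.6875, 0.2135], [0.6114, 0.2096], [0.6074, 0.2913]] mean [0.6476 0.2524]
  edges [0.0818 0.0762 0.0818 0.077 ] ang [ -87.7 -177.1   92.9    2.9]
```

One-well block is at (.5068,.220), yaw about 10.3° (edges come out at 40 mm, matching). Heater centre is about (.649,.2535), yaw about 2.3°. I'll descend into the case with the jaws partly open.

Emit:
apply_moves([
  {"tx": 40, "ty": 9, "tz": 0, "rx": 0, "ry": 0, "rz": 0, "jaw": 0.25},
  {"tx": 77.5, "ty": 18.5, "tz": 0, "rx": 0, "ry": 0, "rz": 0, "jaw": 0.25},
  {"tx": 77.5, "ty": 18.5, "tz": -40, "rx": 0, "ry": 0, "rz": 0, "jaw": 0.25},
  {"tx": 77.5, "ty": 18.5, "tz": -75, "rx": 0, "ry": 0, "rz": 0, "jaw": 0.25},
  {"tx": 77.5, "ty": 18.5, "tz": -95, "rx": 0, "ry": 0, "rz": 0, "jaw": 0.25},
  {"tx": 77.5, "ty": 18.5, "tz": -105, "rx": 0, "ry": 0, "rz": 0, "jaw": 0.25},
  {"tx": 77.5, "ty": 18.5, "tz": -105, "rx": 0, "ry": 0, "rz": 0, "jaw": 0.25},
])

```text
time_s: 14.8
position: [0.5033, 0.2192, 0.0654]
tool_rot: [[-0.182, 0.983, -0.001], [0.983, 0.182, -0.004], [-0.004, -0.002, -1.0]]
ft_force: [0.4, -0.7, 0.7]
grip_width: 0.0532
```

Run:
```python
from h import *
d=cam("scene"); crop(d,310,165,120,120,6,"s14.png")
```

```text
(no output)
```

View pics/s14.png

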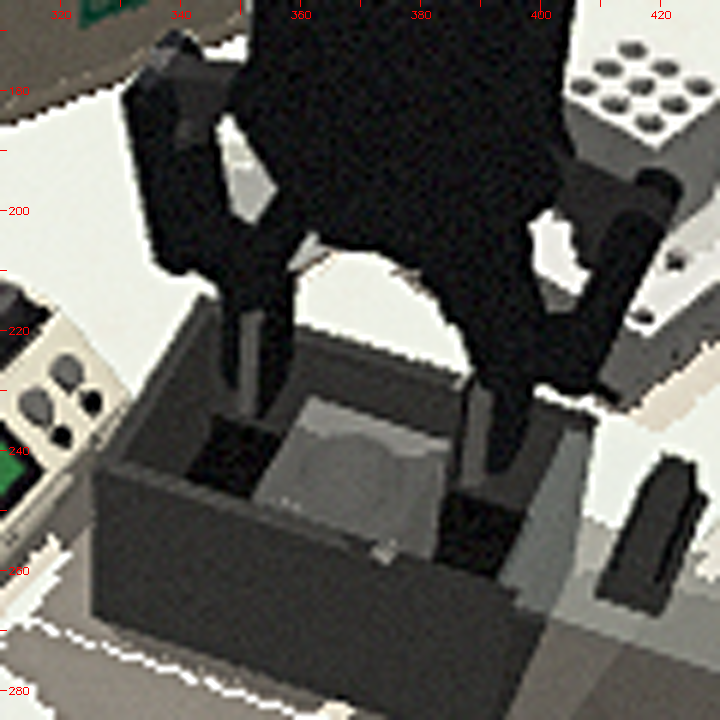

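The fingers are above both gaps in the case. The knuckle elbows sit about 45 mm above the tips, so they stay above the walls. Going lower.

Emit:
apply_moves([
  {"tx": 3.5, "ty": 0.8, "tz": -5, "rx": 0, "ry": 0, "rz": 0, "jaw": 0.25},
  {"tx": 3.5, "ty": 0.8, "tz": -18, "rx": 0, "ry": 0, "rz": 0, "jaw": 0.25},
  {"tx": 3.5, "ty": 0.8, "tz": -30, "rx": 0, "ry": 0, "rz": 0, "jaw": 0.25},
  {"tx": 3.5, "ty": 0.8, "tz": -38, "rx": 0, "ry": 0, "rz": 0, "jaw": 0.25},
  {"tx": 3.5, "ty": 0.8, "tz": -43, "rx": 0, "ry": 0, "rz": 0, "jaw": 0.25},
  {"tx": 3.5, "ty": 0.8, "tz": -43, "rx": 0, "ry": 0, "rz": 0, "jaw": 0.25},
])

```text
time_s: 15.45
position: [0.5073, 0.2201, 0.0232]
tool_rot: [[-0.182, 0.983, 0.0], [0.983, 0.182, -0.004], [-0.004, -0.001, -1.0]]
ft_force: [0.9, -0.4, -0.8]
grip_width: 0.0534
```

Run:
```python
from h import *
d=cam("scene"); crop(d,310,165,120,120,6,"s15.png")
```

```text
(no output)
```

View pics/s15.png

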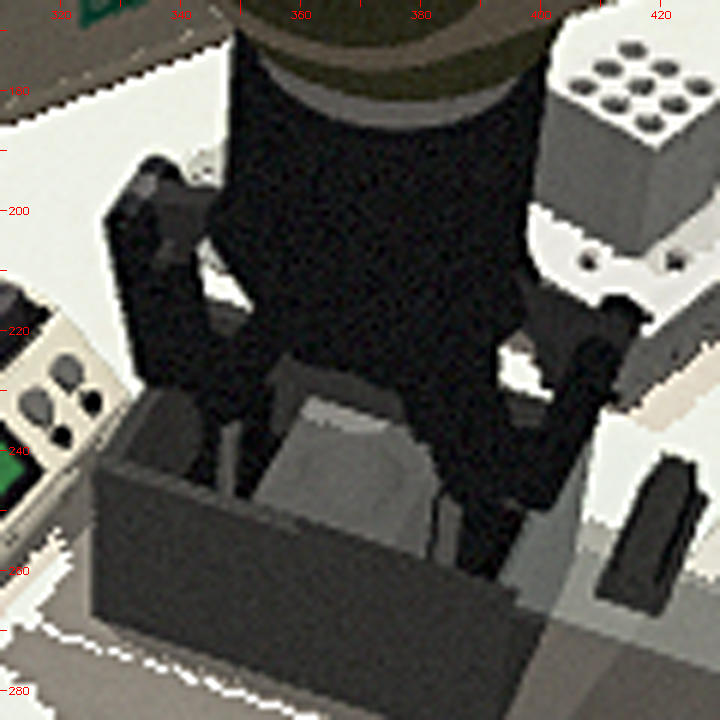

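No contact, fingers on both sides of the block. Close and lift.

Emit:
apply_moves([
  {"tx": 0, "ty": 0, "tz": 0, "rx": 0, "ry": 0, "rz": 0, "jaw": -1},
  {"tx": 0, "ty": 0, "tz": 0, "rx": 0, "ry": 0, "rz": 0, "jaw": -1},
  {"tx": 0, "ty": 0, "tz": 0, "rx": 0, "ry": 0, "rz": 0, "jaw": -1},
  {"tx": 0, "ty": 0, "tz": 0, "rx": 0, "ry": 0, "rz": 0, "jaw": -1},
  {"tx": 0, "ty": 0, "tz": 4, "rx": 0, "ry": 0, "rz": 0, "jaw": -1},
  {"tx": 0, "ty": 0, "tz": 15, "rx": 0, "ry": 0, "rz": 0, "jaw": -1},
  {"tx": 0, "ty": 0, "tz": 40, "rx": 0, "ry": 0, "rz": 0, "jaw": -1},
  {"tx": 0, "ty": 0, "tz": 75, "rx": 0, "ry": 0, "rz": 0, "jaw": -1},
  {"tx": 0, "ty": 0, "tz": 110, "rx": 0, "ry": 0, "rz": 0, "jaw": -1},
  {"tx": 0, "ty": 0, "tz": 120, "rx": 0, "ry": 0, "rz": 0, "jaw": -1},
], grip_force=50)

```text
time_s: 16.5
position: [0.5087, 0.2205, 0.1477]
tool_rot: [[-0.182, 0.983, 0.007], [0.983, 0.182, -0.002], [-0.004, 0.007, -1.0]]
ft_force: [-0.2, -0.1, -1.4]
grip_width: 0.039
```

Emit:
apply_moves([
  {"tx": 35, "ty": 8, "tz": 5, "rx": 0, "ry": 0, "rz": -0.07, "jaw": -1},
  {"tx": 75, "ty": 18, "tz": 5, "rx": 0, "ry": 0, "rz": -0.143, "jaw": -1},
  {"tx": 110, "ty": 26, "tz": 5, "rx": 0, "ry": 0, "rz": -0.143, "jaw": -1},
  {"tx": 133, "ty": 31, "tz": 0, "rx": 0, "ry": 0, "rz": -0.143, "jaw": -1},
  {"tx": 140, "ty": 33, "tz": -15, "rx": 0, "ry": 0, "rz": -0.143, "jaw": -1},
  {"tx": 140, "ty": 33, "tz": -35, "rx": 0, "ry": 0, "rz": -0.143, "jaw": -1},
  {"tx": 140, "ty": 33, "tz": -55, "rx": 0, "ry": 0, "rz": -0.143, "jaw": -1},
  {"tx": 140, "ty": 33, "tz": -66, "rx": 0, "ry": 0, "rz": -0.143, "jaw": -1},
  {"tx": 140, "ty": 33, "tz": -70, "rx": 0, "ry": 0, "rz": -0.143, "jaw": -1},
  {"tx": 140, "ty": 33, "tz": -70, "rx": 0, "ry": 0, "rz": -0.143, "jaw": -1},
])

```text
time_s: 17.5
position: [0.6483, 0.2534, 0.0774]
tool_rot: [[-0.04, 0.999, 0.006], [0.999, 0.04, -0.003], [-0.004, 0.006, -1.0]]
ft_force: [-0.3, 0.9, -1.1]
grip_width: 0.0393
```

Run:
```python
from h import *
d=cam("scene"); crop(d,235,150,110,110,6,"s16.png")
```

```text
(no output)
```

View pics/s16.png

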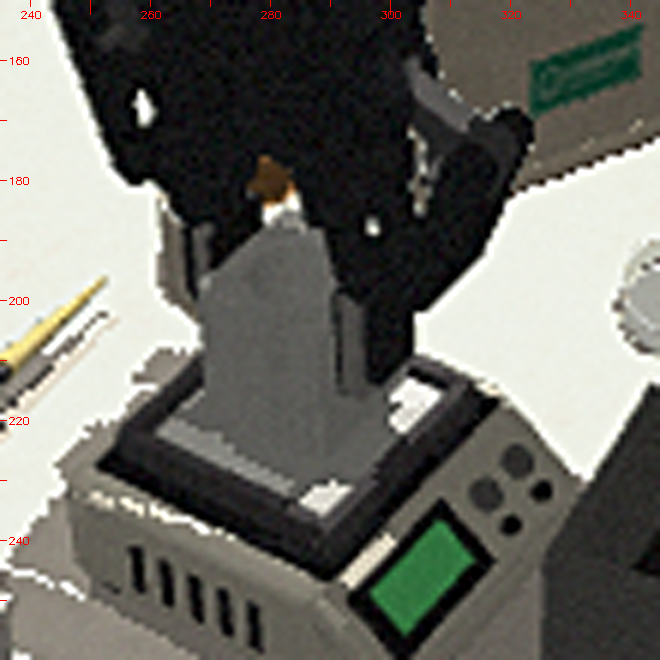

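Aligned above the plate. Lowering 12 mm.

Emit:
apply_moves([
  {"tx": 0.5, "ty": 0, "tz": -5, "rx": 0, "ry": 0, "rz": 0, "jaw": -1},
  {"tx": 0.5, "ty": 0, "tz": -9, "rx": 0, "ry": 0, "rz": 0, "jaw": -1},
  {"tx": 0.5, "ty": 0, "tz": -11, "rx": 0, "ry": 0, "rz": 0, "jaw": -1},
  {"tx": 0.5, "ty": 0, "tz": -12, "rx": 0, "ry": 0, "rz": 0, "jaw": -1},
  {"tx": 0.5, "ty": 0, "tz": -12.2, "rx": 0, "ry": 0, "rz": 0, "jaw": -1},
  {"tx": 0.5, "ty": 0, "tz": -12.2, "rx": 0, "ry": 0, "rz": 0, "jaw": -1},
])

```text
time_s: 18.15
position: [0.6492, 0.2535, 0.0664]
tool_rot: [[-0.04, 0.999, 0.007], [0.999, 0.04, -0.003], [-0.003, 0.007, -1.0]]
ft_force: [-2.0, -0.9, 1.9]
grip_width: 0.0392
```

Emit:
apply_moves([
  {"tx": 0, "ty": 0, "tz": -1, "rx": 0, "ry": 0, "rz": 0, "jaw": -1},
  {"tx": 0, "ty": 0, "tz": -1.2, "rx": 0, "ry": 0, "rz": 0, "jaw": -1},
  {"tx": 0, "ty": 0, "tz": -1.2, "rx": 0, "ry": 0, "rz": 0, "jaw": -1},
])

```text
time_s: 18.45
position: [0.6492, 0.2535, 0.0664]
tool_rot: [[-0.04, 0.999, 0.008], [0.999, 0.04, -0.003], [-0.003, 0.008, -1.0]]
ft_force: [-3.6, -1.8, 7.1]
grip_width: 0.0395
```

Firm contact. Release and return to the four-well block on the mat.

Emit:
apply_moves([
  {"tx": 0, "ty": 0, "tz": 0.5, "rx": 0, "ry": 0, "rz": 0, "jaw": 0.5},
  {"tx": 0, "ty": 0, "tz": 0.5, "rx": 0, "ry": 0, "rz": 0, "jaw": 0.5},
  {"tx": 0, "ty": 0, "tz": 0.5, "rx": 0, "ry": 0, "rz": 0, "jaw": 0.5},
  {"tx": 0, "ty": 0, "tz": 20, "rx": 0, "ry": 0, "rz": 0, "jaw": 0.5},
  {"tx": 0, "ty": 0, "tz": 60, "rx": 0, "ry": 0, "rz": 0, "jaw": 0.5},
  {"tx": -15, "ty": 15, "tz": 90, "rx": 0, "ry": 0, "rz": 0, "jaw": 0.5},
  {"tx": -45, "ty": 45, "tz": 95, "rx": 0, "ry": 0, "rz": 0.07, "jaw": 0.5},
  {"tx": -80, "ty": 75, "tz": 95, "rx": 0, "ry": 0, "rz": 0.14, "jaw": 0.5},
  {"tx": -115, "ty": 100, "tz": 90, "rx": 0, "ry": 0, "rz": 0.14, "jaw": 0.5},
  {"tx": -139, "ty": 120, "tz": 70, "rx": 0, "ry": 0, "rz": 0.14, "jaw": 0.5},
  {"tx": -139, "ty": 120, "tz": 50, "rx": 0, "ry": 0, "rz": 0.14, "jaw": 0.5},
])

```text
time_s: 19.55
position: [0.5072, 0.3762, 0.1165]
tool_rot: [[-0.183, 0.983, 0.009], [0.983, 0.183, -0.001], [-0.003, 0.008, -1.0]]
ft_force: [1.0, 0.1, -0.5]
grip_width: 0.0641
```

Run:
```python
from h import *
d=cam("scene"); crop(d,235,175,180,180,4,"s17.png")
```

```text
(no output)
```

View pics/s17.png

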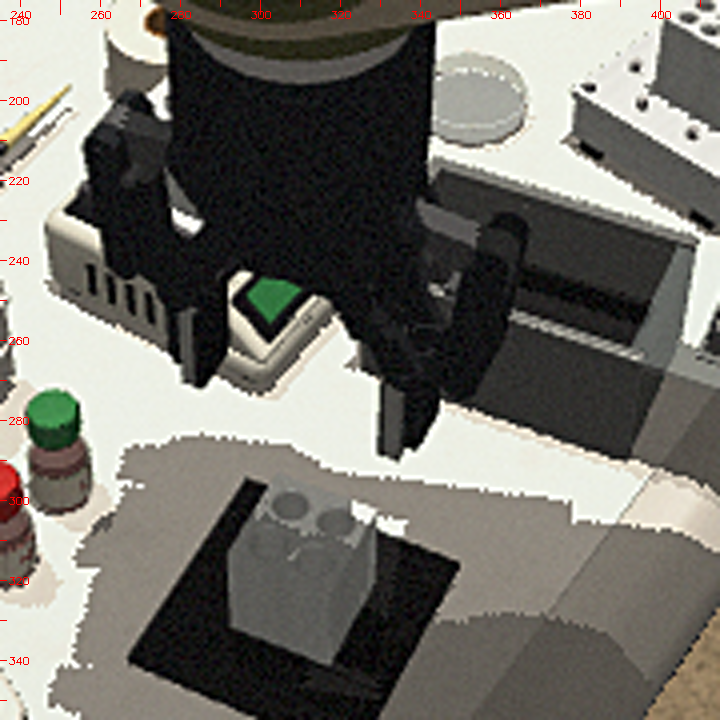

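Emit:
apply_moves([
  {"tx": 2.5, "ty": -2.5, "tz": -20, "rx": 0, "ry": 0, "rz": 0, "jaw": 0.5},
  {"tx": 2.5, "ty": -2.5, "tz": -50, "rx": 0, "ry": 0, "rz": 0, "jaw": 0.5},
  {"tx": 2.5, "ty": -2.5, "tz": -75, "rx": 0, "ry": 0, "rz": 0, "jaw": 0.5},
  {"tx": 2.5, "ty": -2.5, "tz": -90, "rx": 0, "ry": 0, "rz": 0, "jaw": 0.5},
  {"tx": 2.5, "ty": -2.5, "tz": -97, "rx": 0, "ry": 0, "rz": 0, "jaw": 0.5},
  {"tx": 2.5, "ty": -2.5, "tz": -97, "rx": 0, "ry": 0, "rz": 0, "jaw": 0.5},
  {"tx": 2.5, "ty": -2.5, "tz": -97, "rx": 0, "ry": 0, "rz": 0, "jaw": 0.5},
])

```text
time_s: 20.3
position: [0.5105, 0.3719, 0.0165]
tool_rot: [[-0.182, 0.983, 0.005], [0.983, 0.182, -0.003], [-0.004, 0.004, -1.0]]
ft_force: [0.4, 0.3, 0.0]
grip_width: 0.064
```

Emit:
apply_moves([
  {"tx": 0, "ty": 1.5, "tz": 2, "rx": 0, "ry": 0, "rz": 0, "jaw": 0.5},
  {"tx": 0, "ty": 1.5, "tz": 2, "rx": 0, "ry": 0, "rz": 0, "jaw": -1},
  {"tx": 0, "ty": 1.5, "tz": 2, "rx": 0, "ry": 0, "rz": 0, "jaw": -1},
  {"tx": 0, "ty": 1.5, "tz": 2, "rx": 0, "ry": 0, "rz": 0, "jaw": -1},
  {"tx": 0, "ty": 1.5, "tz": 2, "rx": 0, "ry": 0, "rz": 0, "jaw": -1},
  {"tx": 0, "ty": 1.5, "tz": 2, "rx": 0, "ry": 0, "rz": 0, "jaw": -1},
])

```text
time_s: 20.9
position: [0.5109, 0.3737, 0.0196]
tool_rot: [[-0.182, 0.983, 0.007], [0.983, 0.182, -0.003], [-0.004, 0.006, -1.0]]
ft_force: [-0.9, -0.1, 5.5]
grip_width: 0.0389
```

Emit:
apply_moves([
  {"tx": 0, "ty": 0, "tz": 5, "rx": 0, "ry": 0, "rz": 0, "jaw": -1},
  {"tx": 0, "ty": 0, "tz": 30, "rx": 0, "ry": 0, "rz": 0, "jaw": -1},
  {"tx": 0, "ty": 0, "tz": 70, "rx": 0, "ry": 0, "rz": 0, "jaw": -1},
  {"tx": 0, "ty": 0, "tz": 105, "rx": 0, "ry": 0, "rz": 0, "jaw": -1},
  {"tx": -1, "ty": -30, "tz": 115, "rx": 0, "ry": 0, "rz": 0, "jaw": -1},
  {"tx": -2, "ty": -75, "tz": 115, "rx": 0, "ry": 0, "rz": 0, "jaw": -1},
  {"tx": -3, "ty": -115, "tz": 115, "rx": 0, "ry": 0, "rz": 0, "jaw": -1},
  {"tx": -3.5, "ty": -145, "tz": 110, "rx": 0, "ry": 0, "rz": 0, "jaw": -1},
  {"tx": -3.5, "ty": -154.5, "tz": 95, "rx": 0, "ry": 0, "rz": 0, "jaw": -1},
  {"tx": -3.5, "ty": -154.5, "tz": 80, "rx": 0, "ry": 0, "rz": 0, "jaw": -1},
  {"tx": -3.5, "ty": -154.5, "tz": 68, "rx": 0, "ry": 0, "rz": 0, "jaw": -1},
  {"tx": -3.5, "ty": -154.5, "tz": 68, "rx": 0, "ry": 0, "rz": 0, "jaw": -1},
])

```text
time_s: 22.1
position: [0.5065, 0.2191, 0.0862]
tool_rot: [[-0.182, 0.983, 0.003], [0.983, 0.182, -0.003], [-0.004, 0.003, -1.0]]
ft_force: [-0.4, 0.6, -1.6]
grip_width: 0.0394
```

Run:
```python
from h import *
d=cam("scene"); crop(d,235,165,180,140,4,"s18.png")
```

```text
(no output)
```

View pics/s18.png

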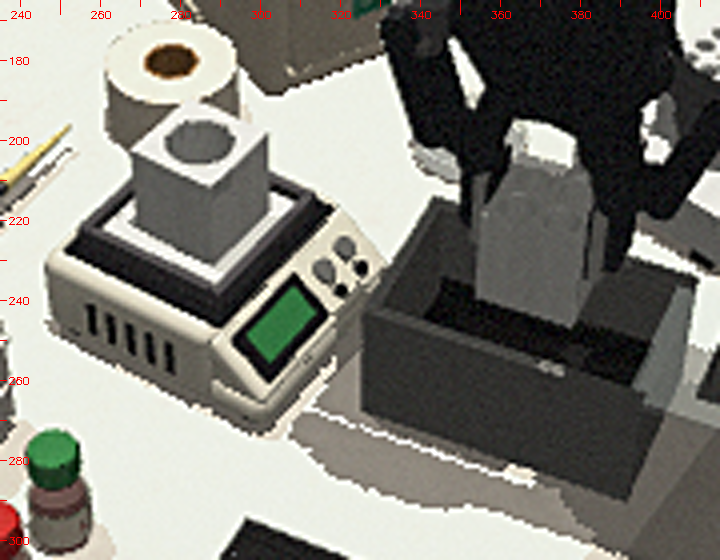

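One-well block sits flat and well inside the heater's rim, at (285,215). The four-well block is centred over the case. Lowering into it.

Emit:
apply_moves([
  {"tx": 1, "ty": 0, "tz": -20, "rx": 0, "ry": 0, "rz": 0, "jaw": -1},
  {"tx": 1, "ty": 0, "tz": -38, "rx": 0, "ry": 0, "rz": 0, "jaw": -1},
  {"tx": 1, "ty": 0, "tz": -51, "rx": 0, "ry": 0, "rz": 0, "jaw": -1},
  {"tx": 1, "ty": 0, "tz": -57, "rx": 0, "ry": 0, "rz": 0, "jaw": -1},
  {"tx": 1, "ty": 0, "tz": -60, "rx": 0, "ry": 0, "rz": 0, "jaw": -1},
  {"tx": 1, "ty": 0, "tz": -61.5, "rx": 0, "ry": 0, "rz": 0, "jaw": -1},
  {"tx": 1, "ty": 0, "tz": -62.5, "rx": 0, "ry": 0, "rz": 0, "jaw": -1},
  {"tx": 1, "ty": 0, "tz": -63, "rx": 0, "ry": 0, "rz": 0, "jaw": -1},
])

```text
time_s: 22.95
position: [0.5083, 0.2194, 0.0246]
tool_rot: [[-0.182, 0.983, 0.006], [0.983, 0.182, -0.003], [-0.004, 0.005, -1.0]]
ft_force: [0.0, -0.4, -1.6]
grip_width: 0.0391
```

Emit:
apply_moves([
  {"tx": 0, "ty": 0, "tz": -1, "rx": 0, "ry": 0, "rz": 0, "jaw": -1},
  {"tx": 0, "ty": 0, "tz": -2, "rx": 0, "ry": 0, "rz": 0, "jaw": -1},
  {"tx": 0, "ty": 0, "tz": -2, "rx": 0, "ry": 0, "rz": 0, "jaw": -1},
])

```text
time_s: 23.25
position: [0.5086, 0.2195, 0.0236]
tool_rot: [[-0.182, 0.983, 0.007], [0.983, 0.182, -0.003], [-0.004, 0.007, -1.0]]
ft_force: [-1.9, 0.0, 6.7]
grip_width: 0.0396
```

Floor contact at exactly the predicted height. Release, lift, look.

Emit:
apply_moves([
  {"tx": 0, "ty": 0, "tz": 0.5, "rx": 0, "ry": 0, "rz": 0, "jaw": 0.2},
  {"tx": 0, "ty": 0, "tz": 0.5, "rx": 0, "ry": 0, "rz": 0, "jaw": 0.2},
  {"tx": 0, "ty": 0, "tz": 0.5, "rx": 0, "ry": 0, "rz": 0, "jaw": 0.2},
  {"tx": 0, "ty": 0, "tz": 15, "rx": 0, "ry": 0, "rz": 0, "jaw": 0.2},
  {"tx": 0, "ty": 0, "tz": 50, "rx": 0, "ry": 0, "rz": 0, "jaw": 0.2},
  {"tx": 0, "ty": 0, "tz": 95, "rx": 0, "ry": 0, "rz": 0, "jaw": 0},
  {"tx": -35, "ty": -8, "tz": 120, "rx": 0, "ry": 0, "rz": 0, "jaw": -0.2},
  {"tx": -70, "ty": -15, "tz": 120, "rx": 0, "ry": 0, "rz": 0, "jaw": -0.2},
  {"tx": -80, "ty": -17, "tz": 100, "rx": 0, "ry": 0, "rz": 0, "jaw": -0.2},
  {"tx": -80, "ty": -17, "tz": 80, "rx": 0, "ry": 0, "rz": 0, "jaw": -0.2},
])

```text
time_s: 24.25
position: [0.4272, 0.2024, 0.1039]
tool_rot: [[-0.182, 0.983, 0.009], [0.983, 0.182, -0.002], [-0.004, 0.008, -1.0]]
ft_force: [1.0, -0.3, -1.0]
grip_width: 0.0343
```

Run:
```python
from h import *
d=cam("scene"); crop(d,310,165,130,130,6,"s19.png")
```

```text
(no output)
```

View pics/s19.png

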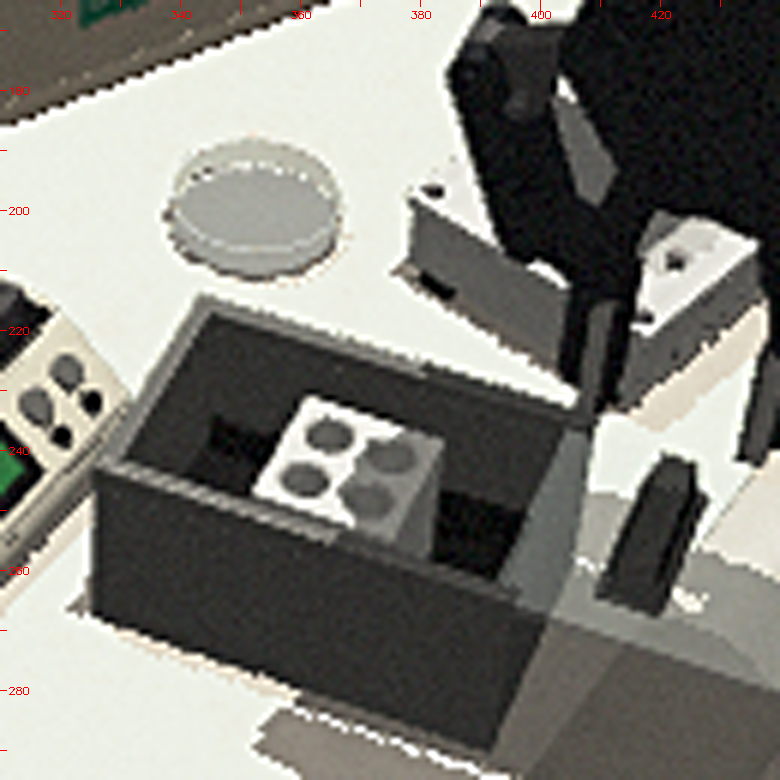

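The four-well block stands flat on the case floor, centred. Now I'll pinch the bar again and slide the lid shut.

Emit:
apply_moves([
  {"tx": 0, "ty": -1, "tz": -15, "rx": 0, "ry": 0, "rz": 0, "jaw": -0.2},
  {"tx": 0, "ty": -1, "tz": -30, "rx": 0, "ry": 0, "rz": 0, "jaw": -0.2},
  {"tx": 0, "ty": -1, "tz": -38, "rx": 0, "ry": 0, "rz": 0, "jaw": -0.2},
  {"tx": 0, "ty": -1, "tz": -41, "rx": 0, "ry": 0, "rz": 0, "jaw": -0.2},
  {"tx": 0, "ty": -1, "tz": -41, "rx": 0, "ry": 0, "rz": 0, "jaw": -0.2},
  {"tx": 0, "ty": -1, "tz": -41, "rx": 0, "ry": 0, "rz": 0, "jaw": -1},
  {"tx": 0, "ty": -1, "tz": -41, "rx": 0, "ry": 0, "rz": 0, "jaw": -1},
  {"tx": 0, "ty": -1, "tz": -41, "rx": 0, "ry": 0, "rz": 0, "jaw": -1},
  {"tx": 0, "ty": -1, "tz": -41, "rx": 0, "ry": 0, "rz": 0, "jaw": -1},
], grip_force=30)

```text
time_s: 25.2
position: [0.4277, 0.2013, 0.0606]
tool_rot: [[-0.182, 0.983, 0.007], [0.983, 0.182, -0.003], [-0.004, 0.006, -1.0]]
ft_force: [4.7, 1.0, 2.8]
grip_width: 0.009
```

Emit:
apply_moves([
  {"tx": 8, "ty": 1.5, "tz": 1, "rx": 0, "ry": 0, "rz": 0, "jaw": -1},
  {"tx": 22, "ty": 4, "tz": 1, "rx": 0, "ry": 0, "rz": 0, "jaw": -1},
  {"tx": 40, "ty": 7.3, "tz": 1, "rx": 0, "ry": 0, "rz": 0, "jaw": -1},
  {"tx": 58, "ty": 10.6, "tz": 1, "rx": 0, "ry": 0, "rz": 0, "jaw": -1},
  {"tx": 74, "ty": 13.5, "tz": 1, "rx": 0, "ry": 0, "rz": 0, "jaw": -1},
  {"tx": 86, "ty": 15.7, "tz": 1, "rx": 0, "ry": 0, "rz": 0, "jaw": -1},
  {"tx": 93, "ty": 17, "tz": 1, "rx": 0, "ry": 0, "rz": 0, "jaw": -1},
  {"tx": 97, "ty": 17.7, "tz": 1, "rx": 0, "ry": 0, "rz": 0, "jaw": -1},
  {"tx": 99, "ty": 18, "tz": 1, "rx": 0, "ry": 0, "rz": 0, "jaw": -1},
  {"tx": 100.5, "ty": 18.3, "tz": 1, "rx": 0, "ry": 0, "rz": 0, "jaw": -1},
  {"tx": 101.5, "ty": 18.5, "tz": 1, "rx": 0, "ry": 0, "rz": 0, "jaw": -1},
  {"tx": 101.5, "ty": 18.5, "tz": 1, "rx": 0, "ry": 0, "rz": 0, "jaw": -1},
])

```text
time_s: 26.4
position: [0.528, 0.2207, 0.0607]
tool_rot: [[-0.182, 0.983, 0.002], [0.983, 0.182, -0.002], [-0.002, 0.002, -1.0]]
ft_force: [-1.9, 5.8, -3.0]
grip_width: 0.0088
```

Emit:
apply_moves([
  {"tx": 2, "ty": 0, "tz": 0, "rx": 0, "ry": 0, "rz": 0, "jaw": -1},
  {"tx": 3, "ty": 0.2, "tz": 0, "rx": 0, "ry": 0, "rz": 0, "jaw": -1},
  {"tx": 3, "ty": 0.2, "tz": 0, "rx": 0, "ry": 0, "rz": 0, "jaw": -1},
  {"tx": 3, "ty": 0.2, "tz": 0, "rx": 0, "ry": 0, "rz": 0, "jaw": -1},
])

```text
time_s: 26.8
position: [0.5282, 0.2208, 0.0605]
tool_rot: [[-0.183, 0.983, -0.005], [0.983, 0.183, -0.003], [-0.002, -0.006, -1.0]]
ft_force: [-11.9, -1.2, 8.1]
grip_width: 0.0088
```

At the shut stop: 12 N, no further motion. Release and lift clear, then view everything.

Emit:
apply_moves([
  {"tx": 0, "ty": 0, "tz": 0, "rx": 0, "ry": 0, "rz": 0, "jaw": -0.3},
  {"tx": 0, "ty": 0, "tz": 0, "rx": 0, "ry": 0, "rz": 0, "jaw": -0.3},
  {"tx": 0, "ty": 0, "tz": 0, "rx": 0, "ry": 0, "rz": 0, "jaw": -0.3},
  {"tx": 0, "ty": 0, "tz": 25, "rx": 0, "ry": 0, "rz": 0, "jaw": -0.3},
  {"tx": 0, "ty": 0, "tz": 70, "rx": 0, "ry": 0, "rz": 0, "jaw": -0.3},
  {"tx": 0, "ty": 0, "tz": 115, "rx": 0, "ry": 0, "rz": 0, "jaw": -0.3},
  {"tx": -45, "ty": 0, "tz": 135, "rx": 0, "ry": 0, "rz": 0, "jaw": -0.3},
  {"tx": -90, "ty": 0, "tz": 150, "rx": 0, "ry": 0, "rz": 0, "jaw": -0.3},
  {"tx": -130, "ty": 0, "tz": 160, "rx": 0, "ry": 0, "rz": 0, "jaw": -0.3},
  {"tx": -160, "ty": 0, "tz": 160, "rx": 0, "ry": 0, "rz": 0, "jaw": -0.3},
  {"tx": -170, "ty": 0, "tz": 160, "rx": 0, "ry": 0, "rz": 0, "jaw": -0.3},
  {"tx": -170, "ty": 0, "tz": 160, "rx": 0, "ry": 0, "rz": 0, "jaw": -0.3},
])

```text
time_s: 28.0
position: [0.3578, 0.2209, 0.2208]
tool_rot: [[-0.184, 0.983, -0.005], [0.983, 0.184, -0.003], [-0.002, -0.005, -1.0]]
ft_force: [-0.3, -0.7, 0.0]
grip_width: 0.0296
```

Run:
```python
from h import *
d=cam("scene"); crop(d,240,160,220,140,3,"s20.png"); crop(d,310,190,110,100,7,"s21.png"); cv2.imwrite("pics/s22.png",d["image"][:,:,::-1])
```

```text
(no output)
```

View pics/s21.png

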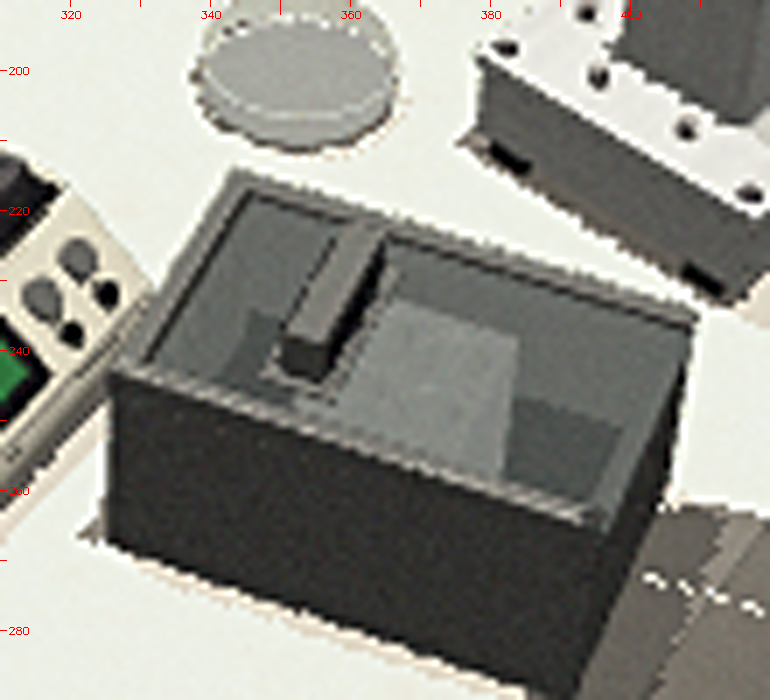

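View pics/s20.png

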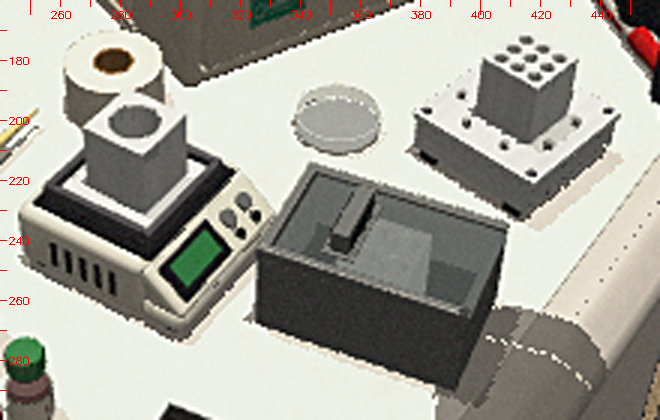

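View pics/s22.png

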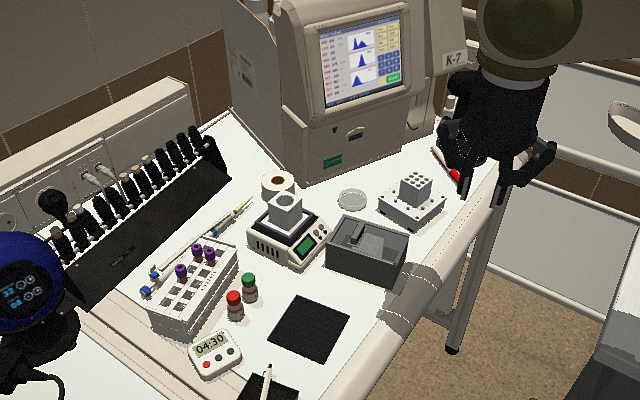

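All is in place. The bar sits about 2 px further from the robot than at the start, when the lid was slightly ajar, so it's on its stop. Handing in.

Run:
```python
from rig import env
env.close_job(); print(env.observe()["time_s"])
```

```text
the job is handed in; nothing more can be done
the job is handed in; nothing more can be done
```

The changeover is done and handed in, at about 28 s of the 99 s allowed. `close_job` gives no verdict, so the result rests on the checks below.

**What I did, in order:**
1. Four-well block from the cooler to the mat, to wait.
2. Nine-well (hot) block from the heater straight to the cooling plate; it touched nothing else.
3. Lid slid open to its end stop.
4. One-well block from the case to the heater's plate.
5. Four-well block from the mat into the case.
6. Lid slid shut.

**Last checks:**
- **Pictures:** the one-well block stands upright inside the heater's rim and the nine-well block upright between the cooler's pins. The four-well block was flat and centred on the case floor before I closed the lid. The mat is empty, nothing looks knocked over or moved, and the gripper was well clear.
- **Lid:** it travelled 102 mm and met a firm stop (12 N, no further motion). The bar ended a few millimetres past where it started, so the lid was slightly ajar at the beginning.
- **Forces:** readings at the end of each move never exceeded about 18 N.
- **Disagreements:** the two cameras differed by about 1 to 2 mm on most positions, and about 3 mm on the heater's centre. All of this is well inside the clearances. Nothing else disagreed or failed.

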